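# Trip the drying rack's ratchet wing and lay it flat for the bowl

## Robot

A 6-joint arm with a two-finger parallel gripper is mounted at the origin on the work surface. World frame = base frame: x ahead of the robot, y to its left, z up, the work surface at z = 0. Lengths are in m, angles in rad, forces in N, time in s.
With the tool pointing down it reaches from about 0.425 to 0.925 m from the base axis. Payload 12.5 kg.
Tool frame: the origin (TCP) lies between the finger pads; the fingertips stand 14 mm ahead of it and the grasp point (between the pads) lies 5 mm behind it; x points along the fingers, y is the direction in which the jaws open and shut, and the axes are right-handed (so a half turn about x gives the same grasp; the last joint's range is limited). The gripper opens to 85 mm and grips with 20 to 120 N. Pads are 22 mm wide; open, the fingers measure 114 mm over their backs; the gripper's body (76 mm by 85 mm) begins 54 mm behind the grasp point. The pads swing forward as they close: fully open they stand 13 mm farther back than shut.
Start: joints at [-1.219, 0.491, 1.559, -0, 1.092, -0.106], TCP at [0.276, -0.561, 0.245] pointing down, gripper open.
Joint ranges: [-3.1, 3.1], [-0.84, 2.19], [0.05, 2.79], [-1.13, 4.28], [0.06, 2.93], [-2.69, 2.69]. Speed limits (rad/s): [2.22, 2.22, 2.79, 3.14, 3.14, 3.14].

## Interface

Orientations are given as a unit quaternion [x, y, z, w].
In Python, from station import readout, vision, ctrl gives the robot as it stands. The module is installed in compiled form; this text tells all that it offers.
- The arm moves only by the tool move_arm, never from a script. Its argument "steps" is a list that holds one entry, the list of rows, each a list of 7 numbers: the shift along the tool's x, y, z in mm, then the turn, a rotation vector about the tool's x, y, z in degrees, then the closure in counts, from 0 (fully open) to 255 (shut). A call has exactly 5 rows; each row is the pose to reach, as a shift and turn from the pose measured when the call began, along the tool's axes at that moment; what a row does not reach only later rows make up. A row lasts 1/12 s, in which the tool goes at most 41.7 mm and 7.16 degrees, less where a joint would pass 70% of its speed; a pose out of reach is approached as far as the arm can. A call with a gripper value outside its range is refused whole. The fingers move at their own pace and stop on an object; the grip force is fixed at half the most. Time passes only in rows, so rows that repeat a pose let the fingers close, or fill a call up. It gives the time, the measured TCP pose, the force and the opening at its end, in the units of the state.
- readout.get_state(): the state, without advancing time (a new reading comes with each control period).
- vision.snapshot(name): name is "side" or "top"; returns the picture (400x640x3 uint8, blue, green, red); there is no depth.
- vision.camera_info(name): a dict with "fx", "fy", "cx", "cy" (pixels), "R" (3x3) and "t" (3): a world point X has camera coordinates R X + t. Camera axes: x right, y down, z forward; pixel columns grow to the right and rows downward; lengths in m; the calibration is good to about 2 mm. A picture is of the moment at which its call begins. camera_info takes no time and is no camera call.
- ctrl.finish_job(): hands the job in, once; it reports no verdict.
The state is a dict: "t": time; "joint_positions": joint angles; "dq": joint speeds; "tau": joint torques, N m; "tcp_pos": TCP position; "ee_rot": TCP orientation; "contact_force": force on the tool from outside, world axes, zero at the start; "ft_torque": the same for the moment, N m; "finger_gap": finger opening in m.
Only numpy, scipy, OpenCV 4.12 (cv2) and the standard library are available. Lean on these libraries where they do the work, as an engineer would, in place of code of your own. Each camera call takes 0.05 s, during which the arm holds its last target.

## Task

The upturned brown bowl has been left on the teak board just where the rack's ratchet-propped side wing has to come down. Lift the wing on through its notches and past the top until its lever latch flips over and frees it, then lower it gently until it lies flat and the latch snaps back; the bowl must not be pressed or pushed by the wing, so take it out of the way first. Finally set the bowl, still rim down, gently on the wing's slats with its whole rim on them, let go, and leave the other kitchen things as they stand.

Things in the scene. Friction and masses are not known exactly. Their poses are not given: they have to be found in the camera images.
- rack: Matte black steel wire dish rack, fixed, standing on the 18 mm thick teak board (board top at world z = 0.018; the board reaches x 0.31 to 0.89, y -0.48 to 0.44). Origin on the board's top, straight below the middle of the wing's hinge axis; z up, x along the hinge axis, y from the wing into the rack. The rack's frame with plates fills x -0.12 to 0.14, y 0.01 to 0.21, up to z 0.175. The hinge axis is parallel to x at y = 0, z = 0.057. The wing folds out to -y.
- wing: The folding wing, matte black steel, mass about 0.46 kg in all (about 2.5 N lifts the handle). Origin on the hinge axis at the middle of the wing; x along the hinge axis, -y outward to the handle, z out of the deck's top face. At the +x end it carries the toothed ratchet quadrant (radius 70 mm).
- wing_deck (a point): Middle of the top face of the wing's slatted deck: 210 mm (x) by 165 mm (y), slats 13 mm wide and 4 mm thick with 11 mm gaps; 102.5 mm out from the hinge axis and 4.5 mm above its plane, axes as the wing's. Flat, the top face is at world z = 0.0795.
- wing_handle (a point): Middle of the wing's handle: a round steel bar 12 mm thick, 120 mm long between two 10 mm legs, parallel to the hinge axis and 240 mm out from it, with a 44 mm clear gap between the bar and the deck's edge rail. At wing angle a it lies at y = -0.240 cos a, z = 0.057 + 0.240 sin a in the rack's frame. The bar can turn in a light grip.
- wing_angle (a joint): Wing angle (rad): 0 = flat on its stop, grows as the handle rises, end stop 1.52. The ratchet holds it at about 0.31, 0.54, 0.75 and 1.00 (top notch); a notch catches once the wing is raised some 0.08 above it. It starts resting in one of the upper three. Raising is always free (up to 4 N at the handle). With the latch flipped over, it falls freely if let go.
- latch (a joint): Lever latch (ratchet pawl), rack's +x end: 95 mm lever, 19 mm ball on top, over-centre spring. 0.2 to 0.50: nose in the teeth, ball leaning to the rack (+y), the wing cannot fall. To -0.45: flipped over, ball leaning to the wing, the wing is free. Raising the wing past 1.36 to 1.41 throws it over (1.45 is safely past); lowering the wing below about 0.06 snaps it back.
- bowl: Brown glazed stoneware rice bowl, upside down: rim 107 mm across below, 62 mm tall, on top a foot ring 52 mm across and 14 mm high (the place to grip from above). Mass 0.18 to 0.36 kg. Origin in the rim plane at its centre, z up to the foot. It starts on the board, 0.235 to 0.26 m out from the hinge (-y of the rack) and within 0.03 m of the rack's x = 0.
- cup: Pink plastic cup, upright, 64 mm across the rim, 88 mm tall, beside the wing; leave alone. Origin under its centre.
- sauce_bottle: Amber glass bottle, 62 mm across, 185 mm tall, beside the wing; leave alone. Origin under its centre.
- chopstick_jar: White jar of chopsticks, 76 mm across, 215 mm tall with the sticks; leave alone. Origin under its centre.
- mortar: Grey stone mortar with pestle, 124 mm across, 135 mm tall; leave alone. Origin under its centre.
- plate_a: Glass dessert plate, 150 mm across, 8 mm thick, on edge in a rack slot; leave alone. Origin at the lowest point of its rim.
- plate_b: Second glass dessert plate, the same size, in another slot; leave alone. Origin at the lowest point of its rim.
Things that resemble listed ones, but are neither listed nor needed, are in the scene too. There is more than one size of the bowl; the one meant has the size given above.

How it is judged:
By the outcome, as a careful person would: the job done as asked, in the order asked, and still so for the second after the job is handed in, with the robot touching nothing.
It also fails if it takes over 72 s, if anything falls off the work surface, if the arm or the gripper's body presses on something with over 40 N, if the wrist force passes 120 N, or if a joint passes its speed limit or range.

## Working session

There is one attempt and no reset: what is moved stays moved. The work goes in short steps, Python scripts to look and compute and a tool call to move; the robot and the scene stay as the last step left them, time stands still between calls to the robot, and variables do not carry over. Pictures are saved under pics/ and viewed, and the job is handed in when it is done.

Besides the shell and the picture viewer there is one more tool, called by a JSON object that holds its "fn" and its "kwargs", one argument or row to a line. move_arm: Moves the arm, as the interface text tells. Its arguments: {"type":"object","properties":{"steps":{"type":"array","items":{"type":"array","items":{"type":"array","items":{"type":"number"}}}}},"required":["steps"]}

```bash
mkdir -p pics
cat > h.py <<'E'
from station import readout, vision, ctrl
import numpy as np, cv2
from scipy.spatial.transform import Rotation as Ro
def cam(n):
    c=vision.camera_info(n); return c,np.array(c['R']),np.array(c['t'])
def proj(n,X):
    c,R,t=cam(n); p=R@np.array(X)+t; return np.array([c['fx']*p[0]/p[2]+c['cx'],c['fy']*p[1]/p[2]+c['cy']])
def ray(n,u,v):
    c,R,t=cam(n); d=R.T@np.array([(u-c['cx'])/c['fx'],(v-c['cy'])/c['fy'],1]); return -R.T@t,d/np.linalg.norm(d)
def onz(n,u,v,z):
    o,d=ray(n,u,v); return o+d*(z-o[2])/d[2]
def st():
    s=readout.get_state(); print({k:np.round(s[k],4) for k in s}); return s
E
python3 - <<'E'
from h import *
s=st()
for n in('side','top'):
    cv2.imwrite(f'pics/{n}0.png',vision.snapshot(n)); c,R,t=cam(n); print(c,-R.T@t)
E
```

```text
{'t': np.float64(0.0), 'joint_positions': array([-1.2186,  0.4915,  1.5595,  0.    ,  1.0917, -0.1056]), 'dq': array([ 0.0017,  0.0006, -0.0012, -0.0013,  0.0001,  0.0002]), 'tau': array([-2.00000e-04, -6.18450e+01, -2.61589e+01, -1.00000e-04,
        4.10000e-03,  0.00000e+00]), 'tcp_pos': array([ 0.2762, -0.5604,  0.2447]), 'ee_rot': array([-0.6886, -0.1608,  0.6887, -0.1601]), 'contact_force': array([-0.4498,  0.2193,  0.0818]), 'ft_torque': array([0.0668, 0.0212, 0.0032]), 'finger_gap': np.float64(0.0856)}
{'fx': 468.8860847497468, 'fy': 468.8860847497468, 'cx': 316.22765903220017, 'cy': 198.08293155203734, 'R': array([[ 0.95011507, -0.31166638,  0.0120591 ],
       [-0.19422761, -0.62146967, -0.75898029],
       [ 0.24404301,  0.7187764 , -0.65100191]]), 't': array([-0.50968392,  0.12825993,  1.2007461 ])} [ 0.2161363  -0.94220965  0.8851811 ]
{'fx': 431.6114519399223, 'fy': 431.6114519399223, 'cx': 319.1962971935353, 'cy': 202.60277653990332, 'R': array([[-7.22177443e-03, -9.99972559e-01, -1.65157545e-03],
       [-9.85077104e-01,  7.39820356e-03, -1.71954544e-01],
       [ 1.71962044e-01,  3.85112232e-04, -9.85103501e-01]]), 't': array([-0.04800681,  0.51027398,  1.40405684])} [ 0.26086804 -0.05232132  1.47080595]
```

View pics/side0.png

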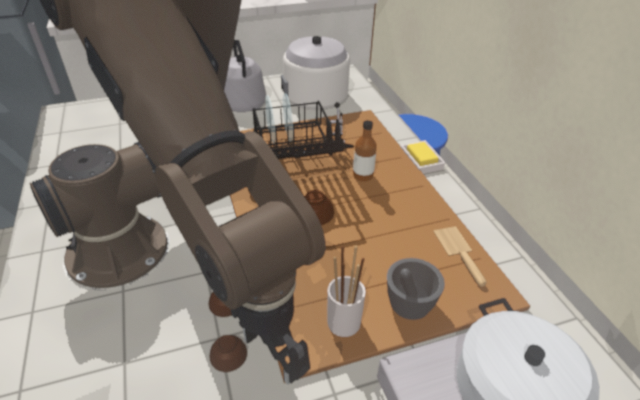

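View pics/top0.png

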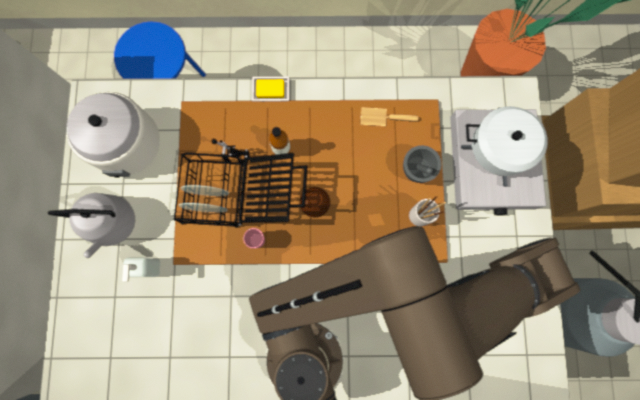

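The top view shows the rack around (210,190), the wing at (265,190) with its handle at about x=305, the bowl at (316,202), the cup at (254,238), and the bottle at (280,140). In the side view the arm hides part of this. I'll enlarge both.

Run:
```python
import cv2
t=cv2.imread('pics/top0.png'); cv2.imwrite('pics/top0c.png',cv2.resize(t[120:260,165:365],None,fx=4,fy=4,interpolation=cv2.INTER_CUBIC))
t=cv2.imread('pics/side0.png'); cv2.imwrite('pics/side0c.png',cv2.resize(t[90:240,225:425],None,fx=4,fy=4,interpolation=cv2.INTER_CUBIC))
```

```text
(no output)
```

View pics/top0c.png

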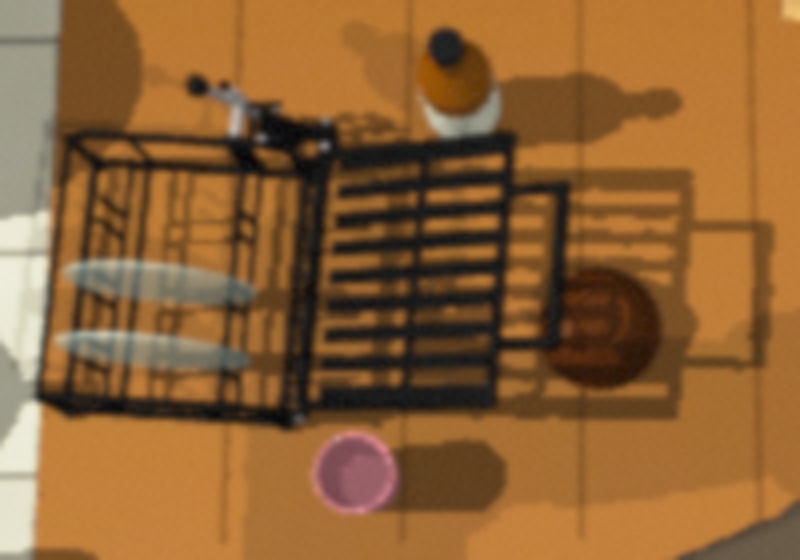

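View pics/side0c.png

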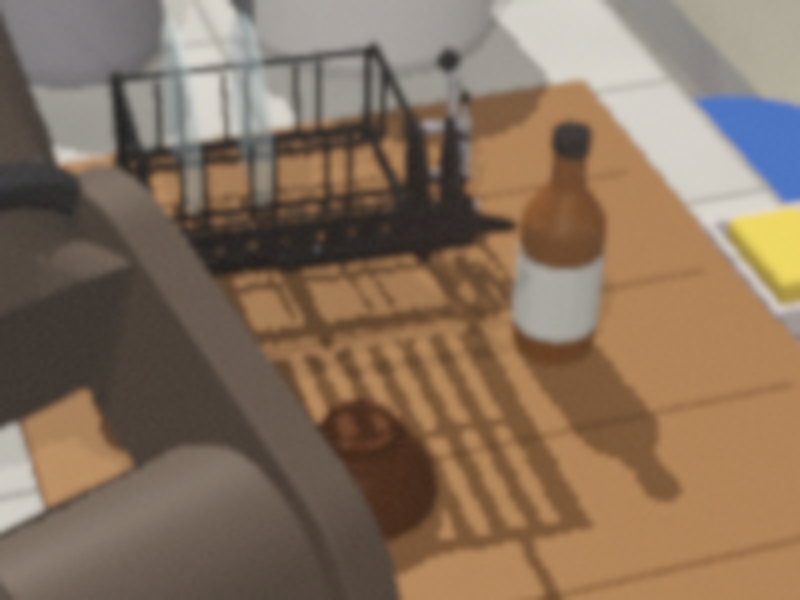

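```bash
cat > fit.py <<'E'
from h import *
from scipy.optimize import least_squares
def W(p,X): # wing point (x,-out,z)
    x0,y0,yaw,a=p
    y,z=X[1]*np.cos(a)+X[2]*np.sin(a), -X[1]*np.sin(a)+X[2]*np.cos(a)
    c,s=np.cos(yaw),np.sin(yaw)
    return np.array([x0+c*X[0]-s*y,y0+s*X[0]+c*y,0.018+0.057+z])
def C(u,v): return (165+u/4,120+v/4)
obs=[((.105,-.185,.0045),C(513,137)),((-.105,-.185,.0045),C(495,403)),((.105,-.020,.0045),C(338,157)),((-.105,-.020,.0045),C(320,400)),
((.06,-.24,0),C(563,183)),((-.06,-.24,0),C(552,347))]
if __name__=='__main__':
    for a0 in(.54,.75,1.0,None):
        f=lambda p:np.concatenate([proj('top',W(p if a0 is None else (*p[:3],a0),X))-o for X,o in obs])
        r=least_squares(f,[.6,.1,0,.7]); print(a0,r.x,np.abs(r.fun).max(),r.cost, r.fun.round(1))
    for z in (.018,.035): print('bowl',onz('top',*C(602,327),z))
    print('foot', onz('top',*C(600,318),.08), onz('side',225+362/4,90+425/4,.08))
    print('cup',onz('top',*C(356,472),.106),'bottle',onz('top',*C(445,47),.203))
E
python3 fit.py
```

```text
0.54 [ 0.547684    0.19520753 -0.06590454  0.7       ] 1.7545797833810184 6.777774035920972 [-1.4 -0.5 -1.8 -0.1  1.3 -0.6  0.2  1.5  0.8  0.9  1.  -1.2]
0.75 [ 0.54236765  0.17345574 -0.08003235  0.7       ] 7.180545979005842 63.68723961558393 [-2.4 -1.5 -3.9  0.4  7.2  0.7  5.3  3.  -2.3 -0.6 -2.8 -1.5]
1.0 [ 0.53518361  0.14099951 -0.08815147  0.7       ] 15.77722946713186 329.55739133758533 [-4.  -2.6 -6.2  0.8 15.8  2.5 13.6  4.9 -7.3 -2.4 -8.4 -2.1]
None [ 0.54821799  0.19727872 -0.06397385  0.51652799] 1.5216326874333959 6.347366129837998 [-1.3 -0.4 -1.5 -0.2  0.7 -0.8 -0.2  1.4  1.   1.1  1.3 -1.1]
bowl [ 0.51752713 -0.03914064  0.018     ]
bowl [ 0.51452384 -0.03929488  0.035     ]
foot [ 0.51406945 -0.03810856  0.08      ] [ 0.51846148 -0.04553899  0.08      ]
cup [0.3869234  0.15540183 0.106     ] bottle [0.70399139 0.07843345 0.203     ]
```

```bash
cat >> h.py <<'E'
YAW=-0.065
def Rt(tilt_deg,yaw=YAW,flip=1):
    # tool x = down leaning to +y' by tilt (pointing dir); tool y along rack x'(flip)
    t=np.radians(tilt_deg); Z=Ro.from_euler('z',yaw).as_matrix()
    x=Z@np.array([0,np.sin(t),-np.cos(t)]); y=Z@np.array([flip,0,0.]); return np.column_stack([x,y,np.cross(x,y)])
def Rv(yaw=YAW,flip=1):
    # vertical, jaws along rack y'
    Z=Ro.from_euler('z',yaw).as_matrix(); x=np.array([0,0,-1.]); y=Z@np.array([0,flip,0.]); return np.column_stack([x,y,np.cross(x,y)])
def delta(pos,R=None):
    s=readout.get_state(); R0=Ro.from_quat(s['ee_rot']).as_matrix()
    d=R0.T@(np.array(pos)-s['tcp_pos'])*1000
    rv=np.zeros(3) if R is None else Ro.from_matrix(R0.T@R).as_rotvec(degrees=True)
    print('t',round(float(s['t']),2),'shift',d.round(1),'rot',rv.round(2),'|',np.linalg.norm(d).round(0),np.linalg.norm(rv).round(1))
E
python3 - <<'E'
from h import *
s=readout.get_state(); print(Ro.from_quat(s['ee_rot']).as_matrix().round(3))
for f in(1,-1):
    delta((.40,-.25,.30),Rt(25,flip=f)); delta((.4,-.25,.3),Rv(flip=f))
print('jar',onz('top',425,208,.15),onz('side',345,290,.12),'mortar',onz('top',422,163,.1))
E
```

```text
[[-0.     0.442 -0.897]
 [ 0.001 -0.897 -0.442]
 [-1.    -0.001 -0.   ]]
t 0.1 shift [ -55.  -223.8 -248.3] rot [-59.06  22.62 -13.04] | 339.0 64.6
t 0.1 shift [ -55.  -223.8 -248.3] rot [-1.5005e+02 -8.0000e-02  1.0000e-02] | 339.0 150.0
t 0.1 shift [ -55.  -223.8 -248.3] rot [117.73 -15.02 -26.06] | 339.0 121.5
t 0.1 shift [ -55.  -223.8 -248.3] rot [2.995e+01 1.000e-02 6.000e-02] | 339.0 30.0
jar [ 0.4719939  -0.37949708  0.15      ] [ 0.46920589 -0.38887634  0.12      ] mortar [ 0.62929514 -0.38942939  0.1       ]
```

Run:
```python
from h import *
delta((.33,-.40,.32))
```

```text
t 0.1 shift [ -75.1 -120.2 -119.2] rot [0. 0. 0.] | 185.0 0.0
```

{"fn": "move_arm", "kwargs": {
  "steps": [
    [[-15,-24,-24,-6,0,0,0],[-30,-48,-48,-12,0,0,0],[-45,-72,-72,-18,0,0,0],[-60,-96,-96,-24,0,0,0],[-75,-120,-120,-30,0,0,0]]
  ]
}}

```text
t: 0.52
tcp_pos: [0.3309, -0.3982, 0.3202]
ee_rot: [0.623, 0.335, -0.623, 0.334]
contact_force: [-0.5, -0.5, -0.0]
finger_gap: 0.0855
```

Run:
```python
from h import *
delta((.42,-.22,.30),Rt(25))
```

```text
t 0.52 shift [  20.5  -24.  -197.8] rot [-29.31  24.36  -6.43] | 200.0 38.6
```

{"fn": "move_arm", "kwargs": {
  "steps": [
    [[4,-5,-40,-5,4,-1,0],[8,-10,-79,-10,8,-2,0],[12,-15,-119,-16,13,-3,0],[16,-19,-158,-21,17,-5,0],[20,-24,-198,-27,22,-6,0]]
  ]
}}

```text
t: 0.93
tcp_pos: [0.4207, -0.2182, 0.3006]
ee_rot: [0.617, 0.556, -0.419, 0.367]
contact_force: [0.6, -0.5, -0.3]
finger_gap: 0.0854
```

Run:
```python
from h import *
st()
for n in('side','top'):
    im=vision.snapshot(n); cv2.imwrite(f'pics/{n}1.png',im)
    c=im[120:260,165:365] if n=='top' else im[90:240,225:425]
    cv2.imwrite(f'pics/{n}1c.png',cv2.resize(c,None,fx=4,fy=4,interpolation=cv2.INTER_CUBIC))
```

```text
{'t': np.float64(0.9333), 'joint_positions': array([-0.7703,  0.2966,  1.7717,  0.305 ,  1.3392, -0.7648]), 'dq': array([ 0.6127,  0.1975,  0.0898,  0.7709,  0.3373, -0.8431]), 'tau': array([ -4.7332, -50.3556, -25.0292,  -0.6536,   0.5756,   1.4978]), 'tcp_pos': array([ 0.4207, -0.2182,  0.3006]), 'ee_rot': array([ 0.6169,  0.5557, -0.4195,  0.3669]), 'contact_force': array([ 0.6429, -0.5256, -0.32  ]), 'ft_torque': array([-0.2099, -0.0494, -0.0111]), 'finger_gap': np.float64(0.0854)}
```

View pics/side1.png

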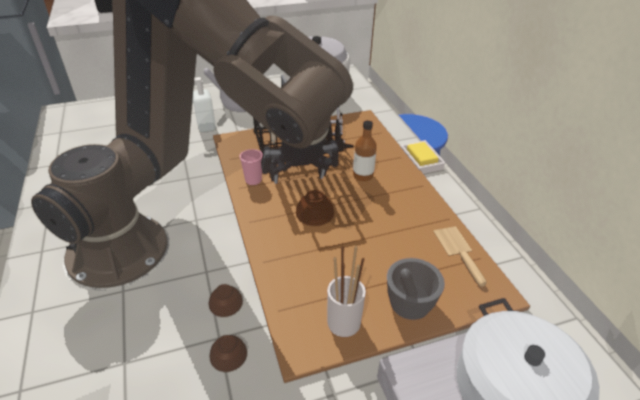

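View pics/side1c.png

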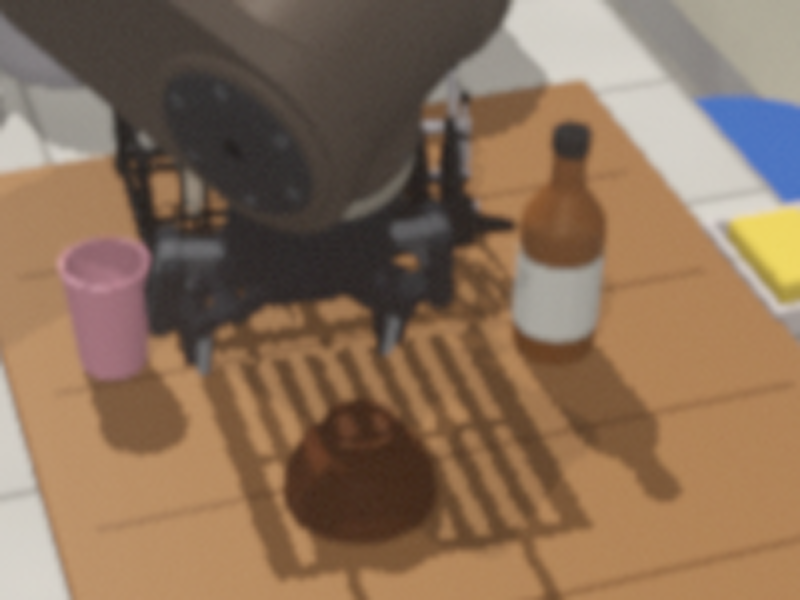

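View pics/top1c.png

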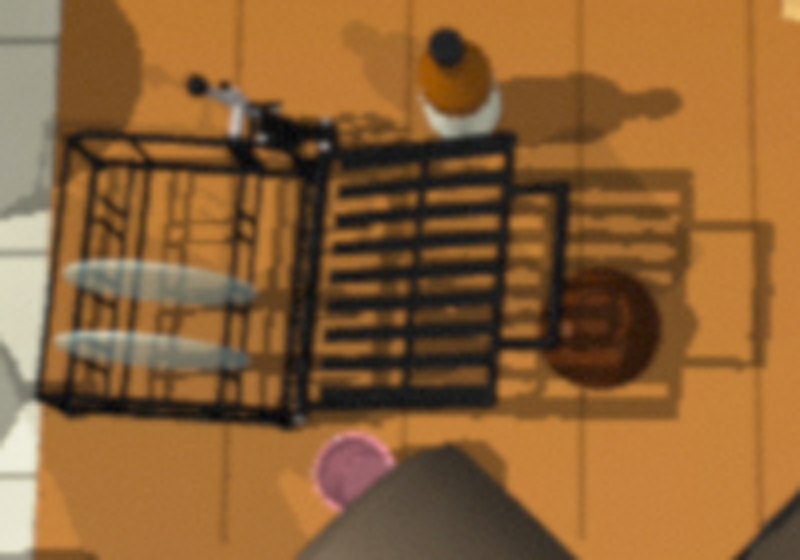

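```bash
cat > bowl.py <<'E'
from h import *
from scipy.optimize import least_squares
th=np.linspace(0,2*np.pi,73)[:-1]
def ext(n,x,y,z0,s=1):
    P=[]
    for r,z in((.0535,0),(.052,.008),(.026,.048),(.026,.062)):
        for t in th: P.append(proj(n,(x+s*r*np.cos(t),y+s*r*np.sin(t),z0+s*z)))
    P=np.array(P); return np.r_[P.min(0),P.max(0)]
if __name__=='__main__':
    so=np.array([225+286/4,90+398/4,225+436/4,90+542/4]); to=np.array([165+535/4,120+265/4,165+662/4,120+388/4])
    f=lambda p:np.r_[ext('side',p[0],p[1],.018,p[2])-so,(ext('top',p[0],p[1],.018,p[2])-to)[1:]]
    r=least_squares(f,[.516,-.04,1]); print(r.x,r.fun.round(1))
    f1=lambda p:f([*p,1]); r=least_squares(f1,[.516,-.04]); print(r.x,r.fun.round(1))
E
python3 bowl.py
```

```text
Traceback (most recent call last):
  File "bowl.py", line 12, in <module>
    r=least_squares(f,[.516,-.04,1]); print(r.x,r.fun.round(1))
  File "bowl.py", line 11, in <lambda>
    f=lambda p:np.r_[ext('side',p[0],p[1],.018,p[2])-so,(ext('top',p[0],p[1],.018,p[2])-to)[1:]]
                     ~~~^^^^^^^^^^^^^^^^^^^^^^^^^^^^
  File "bowl.py", line 7, in ext
    for t in th: P.append(proj(n,(x+s*r*np.cos(t),y+s*r*np.sin(t),z0+s*z)))
                          ~~~~^^^^^^^^^^^^^^^^^^^^^^^^^^^^^^^^^^^^^^^^^^^^
  File "h.py", line 7, in proj
    c,R,t=cam(n); p=R@np.array(X)+t; return np.array([c['fx']*p[0]/p[2]+c['cx'],c['fy']*p[1]/p[2]+c['cy']])
          ~~~^^^
  File "h.py", line 5, in cam
    c=vision.camera_info(n); return c,np.array(c['R']),np.array(c['t'])
ValueError: time passes only in moves, steps and waits
```

```bash
sed -i 's/^def cam(n):/import functools\n@functools.cache\ndef cam(n):/' h.py; python3 bowl.py
```

```text
[ 0.51934662 -0.04010583  0.96997397] [-0.5 -0.1 -0.2 -0.2  0.1  0.5 -0.7]
[ 0.51937618 -0.03968046] [-1.1 -0.9  0.4  0.1 -0.4  0.8 -0.3]
```

Run:
```python
from h import *
R=Rt(25); p=np.array((.519,-.042,.0785))-.1*R[:,0]; print(p)
delta(p,R)
```

```text
[ 0.51625492 -0.08417258  0.16913078]
t 1.03 shift [173.5  81.8 -82.4] rot [-2.78  2.62 -0.26] | 209.0 3.8
```

{"fn": "move_arm", "kwargs": {
  "steps": [
    [[33,16,-16,-1,1,0,0],[66,32,-32,-1,1,0,0],[100,48,-48,-2,2,0,0],[135,64,-64,-3,3,0,0],[170,81,-82,-3,3,0,0]]
  ]
}}

```text
t: 1.45
tcp_pos: [0.5152, -0.0862, 0.1715]
ee_rot: [0.618, 0.577, -0.388, 0.367]
contact_force: [0.7, -1.9, -0.4]
finger_gap: 0.0854
```

Run:
```python
from h import *
R=Rt(25); p=np.array((.519,-.042,.0785)); delta(p-.02*R[:,0],R)
im=vision.snapshot('side'); cv2.imwrite('pics/side2c.png',cv2.resize(im[60:260,200:440],None,fx=3,fy=3,interpolation=cv2.INTER_CUBIC))
delta(p-.02*R[:,0],R)
```

```text
t 1.45 shift [83.   0.5 -0.4] rot [ 0.18 -0.36 -0.28] | 83.0 0.5
t 1.5 shift [77.6  0.4  2.1] rot [ 0.12 -0.49  0.01] | 78.0 0.5
```

View pics/side2c.png

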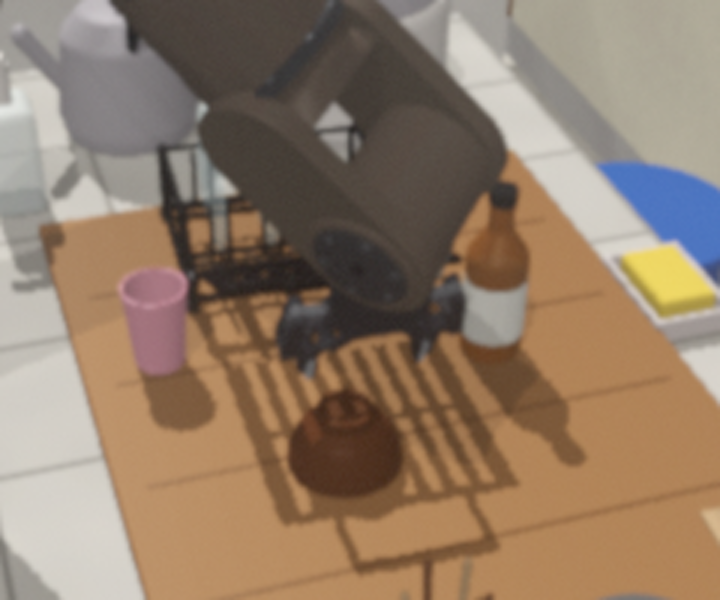

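Fingertips at (308,370) and (422,350) straddle the foot at (348,405), and the tool is clear of the wing. I'll go on down along the tool axis.

{"fn": "move_arm", "kwargs": {
  "steps": [
    [[25,0,1,0,0,0,0],[50,0,1,0,0,0,0],[70,0,2,0,-0.5,0,0],[78,0,2,0,-0.5,0,0],[78,0,2,0,-0.5,0,0]]
  ]
}}

```text
t: 1.92
tcp_pos: [0.5175, -0.0499, 0.0951]
ee_rot: [0.615, 0.578, -0.392, 0.367]
contact_force: [0.5, -0.3, -0.1]
finger_gap: 0.0852
```

Run:
```python
from h import *
R=Rt(25); p=np.array((.519,-.042,.0785)); 
im=vision.snapshot('side'); cv2.imwrite('pics/side3c.png',cv2.resize(im[90:240,225:425],None,fx=4,fy=4,interpolation=cv2.INTER_CUBIC))
im=vision.snapshot('top'); cv2.imwrite('pics/top3c.png',cv2.resize(im[120:260,165:365],None,fx=4,fy=4,interpolation=cv2.INTER_CUBIC))
delta(p,R)
```

```text
t 2.02 shift [20.4  0.1 -0.2] rot [ 0.12  0.02 -0.03] | 20.0 0.1
```

View pics/side3c.png

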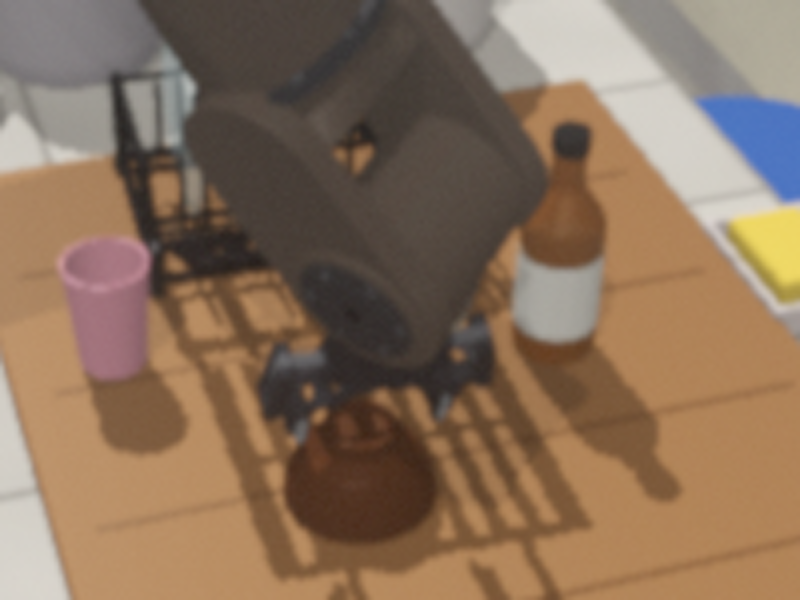

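View pics/top3c.png

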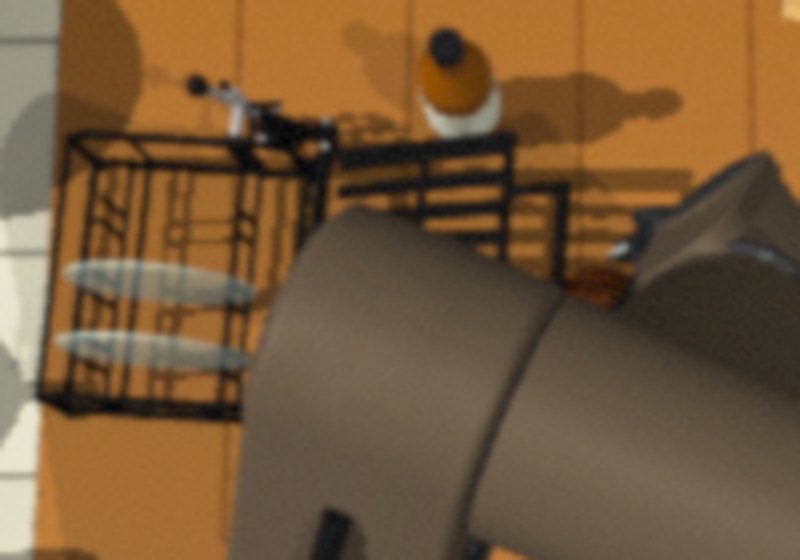

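{"fn": "move_arm", "kwargs": {
  "steps": [
    [[8,-1,0,0,0,0,0],[15,-2,0,0,0,0,0],[20,-2,0,0,0,0,0],[20,-2,0,0,0,0,30],[20,-2,0,0,0,0,60]]
  ]
}}

```text
t: 2.43
tcp_pos: [0.5169, -0.0422, 0.0787]
ee_rot: [0.615, 0.577, -0.392, 0.368]
contact_force: [0.2, 0.0, -0.3]
finger_gap: 0.0655
```

Run:
```python
from h import *
st()
im=vision.snapshot('side'); cv2.imwrite('pics/side4c.png',cv2.resize(im[120:240,255:375],None,fx=5,fy=5,interpolation=cv2.INTER_CUBIC))
```

```text
{'t': np.float64(2.4333), 'joint_positions': array([-0.3995,  0.633 ,  1.9565,  0.5921,  0.7967, -0.8075]), 'dq': array([-0.0027, -0.0055, -0.0047, -0.0013,  0.0039,  0.0013]), 'tau': array([ 8.38000e-02, -5.74887e+01, -1.28892e+01,  6.66100e-01,
        8.51300e-01, -4.06000e-02]), 'tcp_pos': array([ 0.5169, -0.0422,  0.0787]), 'ee_rot': array([ 0.6151,  0.577 , -0.3916,  0.368 ]), 'contact_force': array([ 0.1519,  0.0354, -0.2513]), 'ft_torque': array([-0.2224,  0.0575, -0.0458]), 'finger_gap': np.float64(0.0655)}
```

View pics/side4c.png

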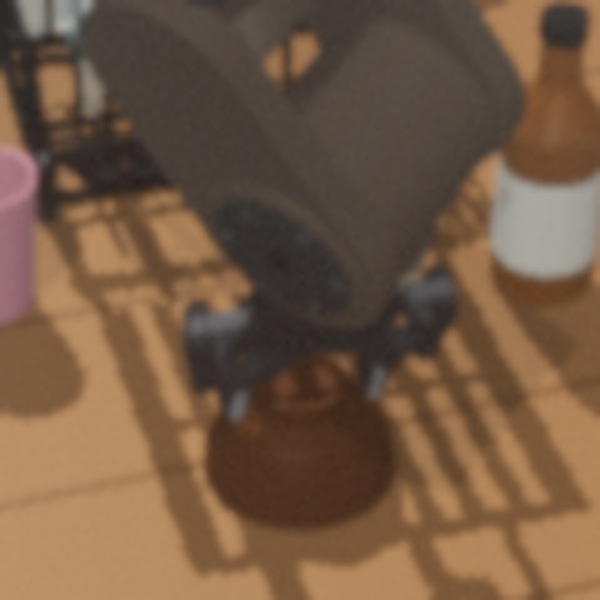

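The tips at (237,400) and (378,380) are centred on the foot (305,385), with no contact yet. Closing.

{"fn": "move_arm", "kwargs": {
  "steps": [
    [[0,0,0,0,0,0,80],[0,0,0,0,0,0,90],[0,0,0,0,0,0,100],[0,0,0,0,0,0,110],[0,0,0,0,0,0,130]]
  ]
}}

```text
t: 2.9
tcp_pos: [0.5175, -0.0428, 0.0797]
ee_rot: [0.615, 0.576, -0.391, 0.369]
contact_force: [-0.9, -3.9, 9.3]
finger_gap: 0.0489
```

{"fn": "move_arm", "kwargs": {
  "steps": [
    [[0,0,0,0,0,0,150],[0,0,0,0,0,0,150],[-1,0,0,0,0,0,150],[-2,0,0,0,0,0,150],[-3,0,0,0,0,0,150]]
  ]
}}

```text
t: 3.32
tcp_pos: [0.5172, -0.044, 0.0823]
ee_rot: [0.615, 0.576, -0.391, 0.369]
contact_force: [0.5, -0.4, -2.7]
finger_gap: 0.0491
```

Run:
```python
from h import *
im=vision.snapshot('side'); cv2.imwrite('pics/side5c.png',cv2.resize(im[120:240,255:375],None,fx=5,fy=5,interpolation=cv2.INTER_CUBIC)); st()
```

```text
{'t': np.float64(3.3667), 'joint_positions': array([-0.4025,  0.6268,  1.9534,  0.5872,  0.8037, -0.8036]), 'dq': array([ 0.0004,  0.    ,  0.    ,  0.0032, -0.0065, -0.0031]), 'tau': array([ 1.98200e-01, -5.84569e+01, -1.35165e+01,  7.99700e-01,
        1.09950e+00, -1.66000e-02]), 'tcp_pos': array([ 0.5173, -0.0441,  0.0824]), 'ee_rot': array([ 0.6154,  0.5764, -0.3912,  0.3687]), 'contact_force': array([-0.4962,  0.2003, -2.9997]), 'ft_torque': array([-0.4445, -0.0503,  0.0232]), 'finger_gap': np.float64(0.049)}
```

View pics/side5c.png

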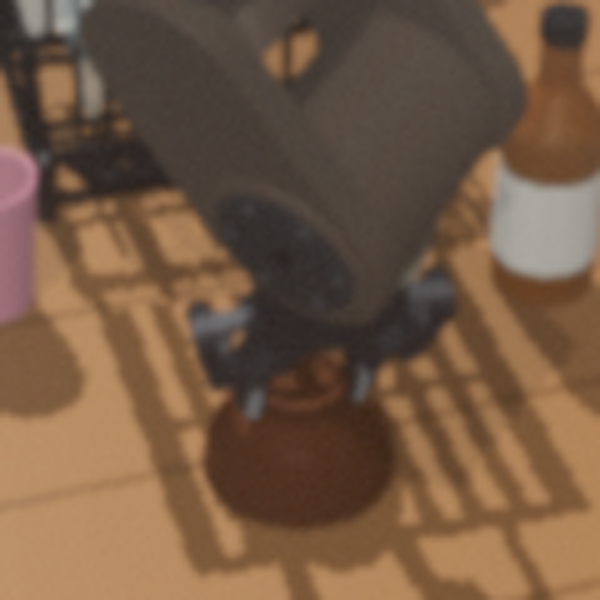

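The grip carries about 3 N, so the bowl is held. Retracting along the tool axis, clear of the wing.

{"fn": "move_arm", "kwargs": {
  "steps": [
    [[-12,0,0,0,0,0,150],[-30,0,0,0,0,0,150],[-50,0,0,0,0,0,150],[-70,0,0,0,0,0,150],[-80,0,0,0,0,0,150]]
  ]
}}

```text
t: 3.78
tcp_pos: [0.5154, -0.079, 0.1574]
ee_rot: [0.616, 0.576, -0.391, 0.37]
contact_force: [0.1, -0.4, -1.8]
finger_gap: 0.0485
```

Run:
```python
from h import *
delta((.57,-.205,.12),Rt(25)); delta((.57,-.205,.084),Rt(25))
print(proj('side',(.57,-.2,.02)))
```

```text
t 3.78 shift [-17.3  62.4 126.8] rot [ 0.17  0.12 -0.24] | 142.0 0.3
t 3.78 shift [ 15.4  62.2 141.9] rot [ 0.17  0.12 -0.24] | 156.0 0.3
[353.66328337 248.28365068]
```

{"fn": "move_arm", "kwargs": {
  "steps": [
    [[-4,15,30,0,0,0,150],[-8,31,62,0,0,0,150],[-13,47,95,0,0,0,150],[-17,62,127,0,0,0,150],[-17,62,127,0,0,0,150]]
  ]
}}

```text
t: 4.2
tcp_pos: [0.5709, -0.2103, 0.1178]
ee_rot: [0.617, 0.574, -0.392, 0.37]
contact_force: [-0.3, -0.1, -3.3]
finger_gap: 0.0491
```

Run:
```python
from h import *
im=vision.snapshot('side'); cv2.imwrite('pics/side6.png',im); st(); delta((.57,-.205,.083),Rt(25))
```

```text
{'t': np.float64(4.25), 'joint_positions': array([-0.6054,  0.6828,  1.6495,  0.4246,  1.0791, -0.7932]), 'dq': array([ 0.0365, -0.0416,  0.0656,  0.0141,  0.002 ,  0.0077]), 'tau': array([ -2.1222, -67.502 , -22.6882,   0.7768,   0.9434,  -0.1128]), 'tcp_pos': array([ 0.5698, -0.2077,  0.1183]), 'ee_rot': array([ 0.6163,  0.5749, -0.3918,  0.3689]), 'contact_force': array([-0.2713,  0.7449, -2.0402]), 'ft_torque': array([-0.3492,  0.0184,  0.0274]), 'finger_gap': np.float64(0.0485)}
t 4.25 shift [33.2 -0.2 12.4] rot [ 0.01  0.12 -0.26] | 35.0 0.3
```

View pics/side6.png

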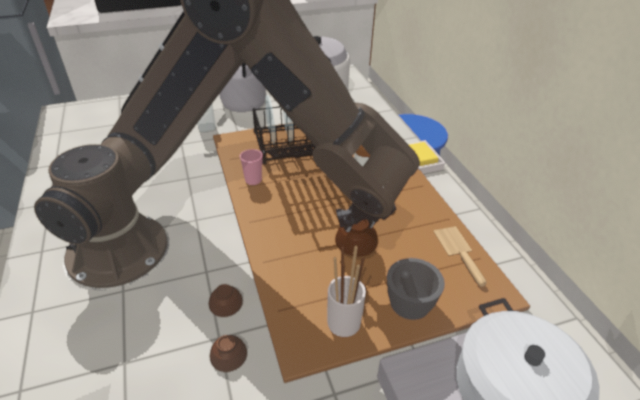

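The bowl is held upright at (357,238), clear of the jar and mortar. Lowering it onto the board.

{"fn": "move_arm", "kwargs": {
  "steps": [
    [[10,0,4,0,0,0,150],[20,0,8,0,0,0,150],[27,0,10,0,0,0,150],[31,0,11.5,0,0,0,150],[33,0,12.4,0,0,0,150]]
  ]
}}

```text
t: 4.67
tcp_pos: [0.5698, -0.2041, 0.0823]
ee_rot: [0.616, 0.576, -0.392, 0.368]
contact_force: [0.7, -0.6, -3.1]
finger_gap: 0.0487
```

{"fn": "move_arm", "kwargs": {
  "steps": [
    [[0.5,0,0.2,0,0,0,150],[1,0,0.4,0,0,0,150],[1.5,0,0.6,0,0,0,150],[2,0,0.8,0,0,0,150],[2,0,0.8,0,0,0,150]]
  ]
}}

```text
t: 5.08
tcp_pos: [0.5699, -0.2041, 0.0804]
ee_rot: [0.616, 0.575, -0.392, 0.369]
contact_force: [-0.2, 0.2, -3.1]
finger_gap: 0.0491
```

{"fn": "move_arm", "kwargs": {
  "steps": [
    [[0.5,0,0.2,0,0,0,150],[1,0,0.4,0,0,0,150],[1.5,0,0.6,0,0,0,150],[2,0,0.8,0,0,0,150],[2,0,0.8,0,0,0,150]]
  ]
}}

```text
t: 5.5
tcp_pos: [0.57, -0.2041, 0.0797]
ee_rot: [0.616, 0.575, -0.391, 0.369]
contact_force: [-3.7, -1.9, 10.7]
finger_gap: 0.0489
```

The bowl is down at TCP z≈0.080, so the rim plane is TCP z − 0.062. Releasing.

{"fn": "move_arm", "kwargs": {
  "steps": [
    [[-1,0,0,0,0,0,110],[-1,0,0,0,0,0,80],[-1,0,0,0,0,0,50],[-1,0,0,0,0,0,30],[-1,0,0,0,0,0,30]]
  ]
}}

```text
t: 5.92
tcp_pos: [0.5701, -0.2045, 0.0805]
ee_rot: [0.616, 0.575, -0.391, 0.369]
contact_force: [-0.5, -0.6, 0.1]
finger_gap: 0.0756
```

{"fn": "move_arm", "kwargs": {
  "steps": [
    [[-15,0,0,0,0,0,30],[-40,0,0,0,0,0,30],[-75,0,0,0,0,0,30],[-115,0,0,0,0,0,30],[-155,0,0,0,0,0,30]]
  ]
}}

```text
t: 6.33
tcp_pos: [0.5648, -0.27, 0.2224]
ee_rot: [0.616, 0.576, -0.391, 0.368]
contact_force: [0.0, -0.5, 0.3]
finger_gap: 0.0751
```

Run:
```python
from h import *
for n in('side','top'):
    cv2.imwrite(f'pics/{n}7.png',vision.snapshot(n))
s=st(); print(Ro.from_quat(s['ee_rot']).as_matrix().round(2))
for f in (1,-1): delta((.54,-.05,.33),Rv(flip=f))
```

```text
{'t': np.float64(6.4333), 'joint_positions': array([-0.6883,  0.5941,  1.4835,  0.3633,  1.3313, -0.7582]), 'dq': array([ 0.0283,  0.0535,  0.1116,  0.0146, -0.0919, -0.0156]), 'tau': array([ -1.1561, -67.3341, -26.1259,   0.6057,   2.024 ,   0.2112]), 'tcp_pos': array([ 0.5663, -0.2727,  0.2265]), 'ee_rot': array([ 0.6171,  0.5723, -0.3911,  0.3725]), 'contact_force': array([ 1.4992, -0.1744, -0.7887]), 'ft_torque': array([-0.2056,  0.0259,  0.0016]), 'finger_gap': np.float64(0.0754)}
[[ 0.04  1.   -0.06]
 [ 0.41 -0.07 -0.91]
 [-0.91  0.01 -0.42]]
t 6.43 shift [  -2.7  -40.1 -243.7] rot [-88.49 -18.75 -19.87] | 247.0 92.6
t 6.43 shift [  -2.7  -40.1 -243.7] rot [ 88.49 -19.87  18.75] | 247.0 92.6
```

View pics/side7.png

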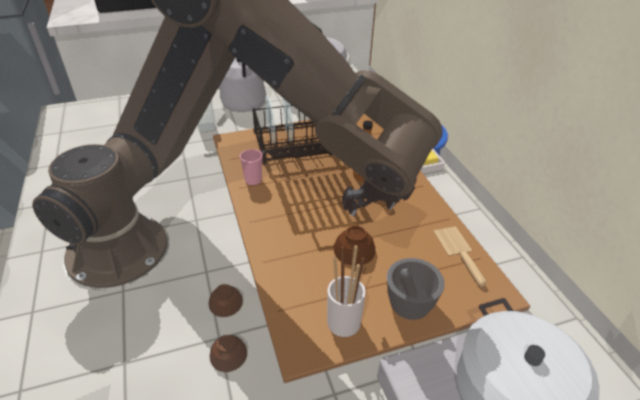

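View pics/top7.png

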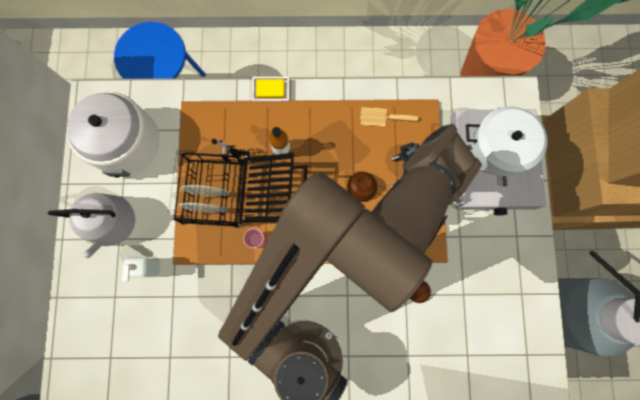

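The bowl now stands at top (362,185) / side (354,247), upright and clear of the wing. Next the handle, with a vertical tool and the jaws across the bar. I'll check the bar position.

Run:
```python
from h import *
print(onz('top',165+558/4,120+265/4,.198))
delta((.555,-.15,.32),Rv())
```

```text
[ 0.53341027 -0.00789658  0.198     ]
t 6.43 shift [ -34.5  -18.5 -149.6] rot [-88.49 -18.75 -19.87] | 155.0 92.6
```

{"fn": "move_arm", "kwargs": {
  "steps": [
    [[-7,-4,-20,-6.8,-1.4,-1.5,30],[-14,-8,-50,-13.6,-2.8,-3,30],[-21,-12,-80,-20.4,-4.3,-4.5,30],[-28,-15,-110,-27.2,-5.8,-6.1,30],[-35,-19,-140,-34,-7.2,-7.6,30]]
  ]
}}

```text
t: 6.85
tcp_pos: [0.5537, -0.1576, 0.3165]
ee_rot: [0.415, 0.677, -0.266, 0.546]
contact_force: [-0.4, 0.1, -0.2]
finger_gap: 0.0756
```

Run:
```python
from h import *
delta((.54,-.06,.33),Rv())
```

```text
t 6.85 shift [ 14.4  39.7 -90.1] rot [-54.17 -11.51 -12.19] | 100.0 56.7
```

{"fn": "move_arm", "kwargs": {
  "steps": [
    [[2,5,-12,-6.6,-1.4,-1.5,60],[4,10,-25,-13.2,-2.8,-3,90],[6,15,-40,-19.8,-4.2,-4.4,110],[8,20,-50,-26.4,-5.6,-5.9,120],[9,25,-60,-33,-7,-7.4,120]]
  ]
}}

```text
t: 7.27
tcp_pos: [0.5431, -0.0924, 0.3254]
ee_rot: [0.18, 0.716, -0.12, 0.663]
contact_force: [-0.1, 0.1, 0.1]
finger_gap: 0.0455
```

Run:
```python
from h import *
delta((.534,-.01,.30),Rv())
```

```text
t 7.27 shift [ 33.8  69.2 -39.8] rot [-20.8   -4.48  -4.73] | 87.0 21.8
```

{"fn": "move_arm", "kwargs": {
  "steps": [
    [[7,14,-8,-5,-1.1,-1.2,120],[14,28,-16,-10,-2.2,-2.4,120],[21,42,-24,-16,-3.4,-3.6,120],[28,56,-32,-20.8,-4.5,-4.7,120],[34,69,-40,-20.8,-4.5,-4.7,120]]
  ]
}}

```text
t: 7.68
tcp_pos: [0.533, -0.0086, 0.299]
ee_rot: [0.021, 0.707, -0.021, 0.707]
contact_force: [0.3, -0.5, -0.1]
finger_gap: 0.0451
```

Run:
```python
from h import *
for n in('side','top'):
    im=vision.snapshot(n); 
    c=im[120:260,165:365] if n=='top' else im[60:240,200:440]
    cv2.imwrite(f'pics/{n}8c.png',cv2.resize(c,None,fx=4 if n=='top' else 3,fy=4 if n=='top' else 3,interpolation=cv2.INTER_CUBIC))
s=st()
delta((.534,-.009,.203),Rv())
```

```text
{'t': np.float64(7.7833), 'joint_positions': array([-1.3950e-01,  3.0630e-01,  1.7103e+00,  1.1000e-03,  1.1264e+00,
       -1.6483e+00]), 'dq': array([-0.0433,  0.0057, -0.0357, -0.0085,  0.0195, -0.028 ]), 'tau': array([  1.6455, -49.9071, -26.1236,   0.0645,  -0.2302,   0.2752]), 'tcp_pos': array([ 0.5329, -0.008 ,  0.2989]), 'ee_rot': array([ 0.0225,  0.7072, -0.0217,  0.7063]), 'contact_force': array([-0.0201, -1.2067,  0.0282]), 'ft_torque': array([0.0237, 0.0026, 0.025 ]), 'finger_gap': np.float64(0.045)}
t 7.78 shift [95.9 -1.   1.3] rot [ 0.14 -0.08 -0.06] | 96.0 0.2
```

View pics/side8c.png

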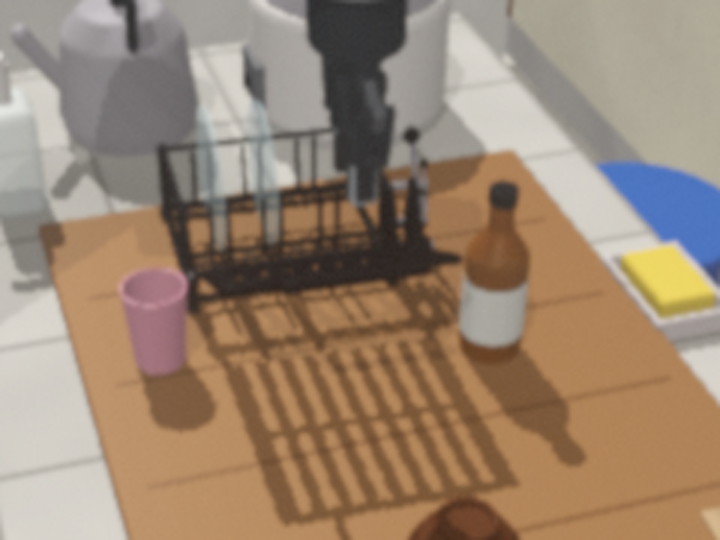

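View pics/top8c.png

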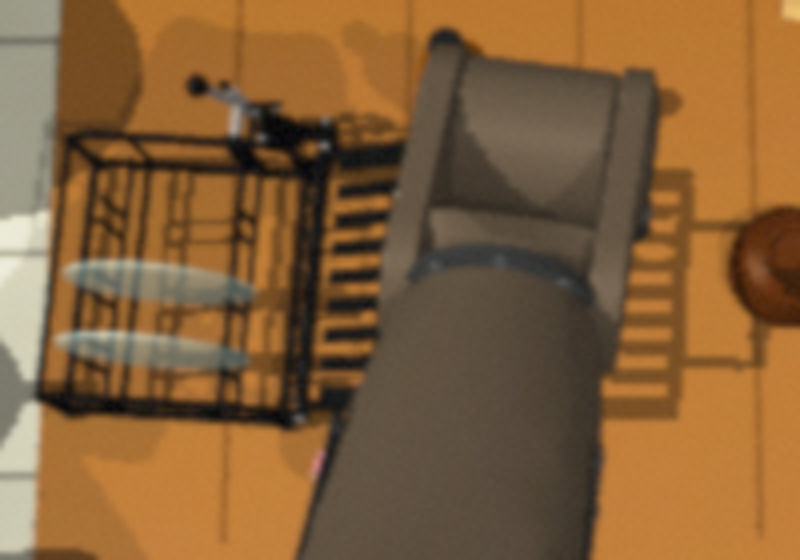

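{"fn": "move_arm", "kwargs": {
  "steps": [
    [[20,-1,1,0,0,0,120],[45,-1,1,0,0,0,120],[65,-1,1,0,0,0,120],[80,-1,1,0,0,0,120],[90,-1,1,0,0,0,120]]
  ]
}}

```text
t: 8.2
tcp_pos: [0.5334, -0.0095, 0.2071]
ee_rot: [0.023, 0.708, -0.022, 0.706]
contact_force: [-0.2, -0.4, -0.1]
finger_gap: 0.0456
```

{"fn": "move_arm", "kwargs": {
  "steps": [
    [[6,0,0,0,0,0,120],[12,0,0,0,0,0,120],[16,0,0,0,0,0,120],[16,0,0,0,0,0,140],[16,0,0,0,0,0,150]]
  ]
}}

```text
t: 8.62
tcp_pos: [0.5335, -0.0096, 0.1915]
ee_rot: [0.023, 0.708, -0.022, 0.706]
contact_force: [0.5, -0.2, 0.8]
finger_gap: 0.0351
```

Still free. Closing on the bar.

{"fn": "move_arm", "kwargs": {
  "steps": [
    [[0,0,0,0,0,0,165],[0,0,0,0,0,0,180],[0,0,0,0,0,0,195],[0,0,0,0,0,0,205],[0,0,0,0,0,0,210]]
  ]
}}

```text
t: 9.03
tcp_pos: [0.5336, -0.009, 0.1915]
ee_rot: [0.023, 0.708, -0.022, 0.706]
contact_force: [1.6, 4.4, -1.6]
finger_gap: 0.0151
```

{"fn": "move_arm", "kwargs": {
  "steps": [
    [[0,0,0,0,0,0,220],[0,0,0,0,0,0,230],[0,0,0,0,0,0,235],[0,0,0,0,0,0,235],[0,0,0,0,0,0,235]]
  ]
}}

```text
t: 9.45
tcp_pos: [0.5337, -0.0078, 0.1911]
ee_rot: [0.024, 0.708, -0.021, 0.706]
contact_force: [3.2, 10.6, -4.1]
finger_gap: 0.0103
```

Run:
```python
from h import *
st()
```

```text
{'t': np.float64(9.45), 'joint_positions': array([-0.1402,  0.4288,  1.843 ,  0.0054,  0.8729, -1.6505]), 'dq': array([ 0.0003, -0.0005, -0.0005,  0.0007, -0.0003, -0.001 ]), 'tau': array([ -5.5122, -55.5977, -22.2343,  -2.0517,   0.3642,  -0.1331]), 'tcp_pos': array([ 0.5337, -0.0078,  0.1911]), 'ee_rot': array([ 0.0242,  0.7077, -0.0211,  0.7058]), 'contact_force': array([ 3.1755, 10.6169, -4.1109]), 'ft_torque': array([ 1.6658, -0.4703, -0.0944]), 'finger_gap': np.float64(0.0103)}
```

```bash
cat > arc.py <<'E'
from h import *
import sys
def rows(a0,a1):
    s=readout.get_state(); print('t',round(float(s['t']),2),s['tcp_pos'].round(4),s['contact_force'].round(1),round(float(s['finger_gap']),4))
    for k in range(1,6):
        a=a0+(a1-a0)*k/5; print(round(a,2),[round(-240*(np.sin(a)-np.sin(a0)),1),round(240*(np.cos(a0)-np.cos(a)),1)])
rows(float(sys.argv[1]),float(sys.argv[2]))
E
python3 arc.py .54 .64; python3 arc.py .64 .84;python3 arc.py .84 1.04
```

```text
t 9.45 [ 0.5337 -0.0078  0.1911] [ 3.2 10.6 -4.1] 0.0103
0.56 [np.float64(-4.1), np.float64(2.5)]
0.58 [np.float64(-8.1), np.float64(5.1)]
0.6 [np.float64(-12.1), np.float64(7.8)]
0.62 [np.float64(-16.1), np.float64(10.5)]
0.64 [np.float64(-19.9), np.float64(13.3)]
t 9.45 [ 0.5337 -0.0078  0.1911] [ 3.2 10.6 -4.1] 0.0103
0.68 [np.float64(-7.6), np.float64(5.9)]
0.72 [np.float64(-14.9), np.float64(12.1)]
0.76 [np.float64(-22.0), np.float64(18.5)]
0.8 [np.float64(-28.8), np.float64(25.3)]
0.84 [np.float64(-35.4), np.float64(32.3)]
t 9.45 [ 0.5337 -0.0078  0.1911] [ 3.2 10.6 -4.1] 0.0103
0.88 [np.float64(-6.3), np.float64(7.3)]
0.92 [np.float64(-12.2), np.float64(14.8)]
0.96 [np.float64(-17.9), np.float64(22.5)]
1.0 [np.float64(-23.2), np.float64(30.5)]
1.04 [np.float64(-28.3), np.float64(38.7)]
```

{"fn": "move_arm", "kwargs": {
  "steps": [
    [[-4,2.5,0,0,0,0,235],[-8,5,0,0,0,0,235],[-12,8,0,0,0,0,235],[-16,10.5,0,0,0,0,235],[-20,13.5,0,0,0,0,235]]
  ]
}}

```text
t: 9.87
tcp_pos: [0.5346, 0.0054, 0.2118]
ee_rot: [0.024, 0.708, -0.021, 0.706]
contact_force: [-1.0, -6.2, 1.8]
finger_gap: 0.0098
```

{"fn": "move_arm", "kwargs": {
  "steps": [
    [[-7.5,6,0,0,0,0,235],[-15,12,0,0,0,0,235],[-22,18.5,0,0,0,0,235],[-29,25,0,0,0,0,235],[-35.5,32,0,0,0,0,235]]
  ]
}}

```text
t: 10.28
tcp_pos: [0.5368, 0.037, 0.249]
ee_rot: [0.023, 0.707, -0.022, 0.706]
contact_force: [-1.6, -8.6, 4.7]
finger_gap: 0.01
```

Run:
```python
from h import *
im=vision.snapshot('top'); cv2.imwrite('pics/top9c.png',cv2.resize(im[120:260,165:365],None,fx=4,fy=4,interpolation=cv2.INTER_CUBIC))
st()
```

```text
{'t': np.float64(10.3333), 'joint_positions': array([-0.0531,  0.363 ,  1.7654,  0.0033,  1.0137, -1.5623]), 'dq': array([-0.0125,  0.0059,  0.0182,  0.0025, -0.0271, -0.0287]), 'tau': array([  0.7282, -45.3018, -23.2649,   1.1197,  -1.0787,  -0.2088]), 'tcp_pos': array([0.537 , 0.0382, 0.25  ]), 'ee_rot': array([ 0.0234,  0.7069, -0.0214,  0.7066]), 'contact_force': array([-2.725 , -7.3627,  5.8473]), 'ft_torque': array([-1.4311,  0.5146, -0.1051]), 'finger_gap': np.float64(0.0098)}
```

View pics/top9c.png

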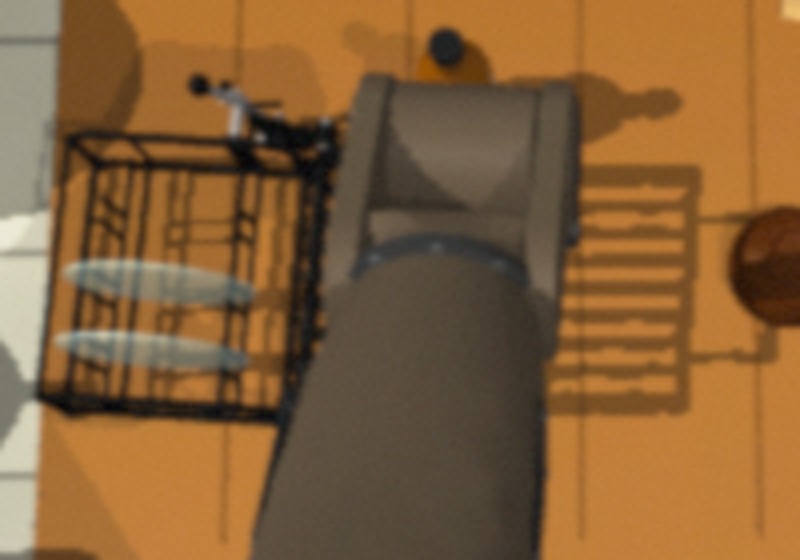

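{"fn": "move_arm", "kwargs": {
  "steps": [
    [[-5.5,7.5,0,0,0,0,235],[-11.5,15,0,0,0,0,235],[-17,22.5,0,0,0,0,235],[-22.5,30.5,0,0,0,0,235],[-27.5,38.5,0,0,0,0,235]]
  ]
}}

```text
t: 10.75
tcp_pos: [0.5396, 0.0763, 0.2796]
ee_rot: [0.023, 0.706, -0.022, 0.707]
contact_force: [-0.9, -8.0, 8.6]
finger_gap: 0.0099
```

```bash
python3 arc.py 1.04 1.24; python3 arc.py 1.24 1.39; python3 arc.py 1.39 1.47
```

```text
t 10.75 [0.5396 0.0763 0.2796] [-0.9 -8.   8.6] 0.0099
1.08 [np.float64(-4.7), np.float64(8.4)]
1.12 [np.float64(-9.0), np.float64(16.9)]
1.16 [np.float64(-13.1), np.float64(25.7)]
1.2 [np.float64(-16.7), np.float64(34.5)]
1.24 [np.float64(-20.0), np.float64(43.5)]
t 10.75 [0.5396 0.0763 0.2796] [-0.9 -8.   8.6] 0.0099
1.27 [np.float64(-2.2), np.float64(6.8)]
1.3 [np.float64(-4.3), np.float64(13.8)]
1.33 [np.float64(-6.1), np.float64(20.7)]
1.36 [np.float64(-7.7), np.float64(27.7)]
1.39 [np.float64(-9.1), np.float64(34.8)]
t 10.75 [0.5396 0.0763 0.2796] [-0.9 -8.   8.6] 0.0099
1.41 [np.float64(-0.7), np.float64(3.8)]
1.42 [np.float64(-1.3), np.float64(7.6)]
1.44 [np.float64(-1.8), np.float64(11.4)]
1.45 [np.float64(-2.3), np.float64(15.2)]
1.47 [np.float64(-2.7), np.float64(19.0)]
```

```bash
python3 arc.py 1.02 1.17
```

```text
t 10.75 [0.5396 0.0763 0.2796] [-0.9 -8.   8.6] 0.0099
1.05 [np.float64(-3.7), np.float64(6.2)]
1.08 [np.float64(-7.2), np.float64(12.5)]
1.11 [np.float64(-10.5), np.float64(18.9)]
1.14 [np.float64(-13.6), np.float64(25.4)]
1.17 [np.float64(-16.5), np.float64(32.0)]
```

{"fn": "move_arm", "kwargs": {
  "steps": [
    [[-4,6,0,0,0,0,235],[-7.5,12.5,0,0,0,0,235],[-11,19,0,0,0,0,235],[-14,25.5,0,0,0,0,235],[-17,32,0,0,0,0,235]]
  ]
}}

```text
t: 11.17
tcp_pos: [0.5418, 0.1088, 0.2972]
ee_rot: [0.023, 0.706, -0.022, 0.708]
contact_force: [3.9, -1.7, -2.2]
finger_gap: 0.0098
```

Run:
```python
from h import *
for n in('side','top'):
    im=vision.snapshot(n); 
    c=im[120:260,165:365] if n=='top' else im[60:240,200:440]
    cv2.imwrite(f'pics/{n}10c.png',cv2.resize(c,None,fx=4 if n=='top' else 3,fy=4 if n=='top' else 3,interpolation=cv2.INTER_CUBIC))
st()
```

```text
{'t': np.float64(11.2667), 'joint_positions': array([ 7.8700e-02,  3.3590e-01,  1.6697e+00,  1.4000e-03,  1.1332e+00,
       -1.4302e+00]), 'dq': array([-0.0154,  0.0003,  0.0131, -0.0056, -0.0111, -0.0201]), 'tau': array([  2.3251, -50.7578, -25.5322,   0.8049,   0.5252,   0.1165]), 'tcp_pos': array([0.5418, 0.1091, 0.2973]), 'ee_rot': array([ 0.0227,  0.7058, -0.0215,  0.7077]), 'contact_force': array([ 2.3639, -2.9764,  2.5618]), 'ft_torque': array([-0.5827, -0.2915, -0.0577]), 'finger_gap': np.float64(0.0096)}
```

View pics/side10c.png

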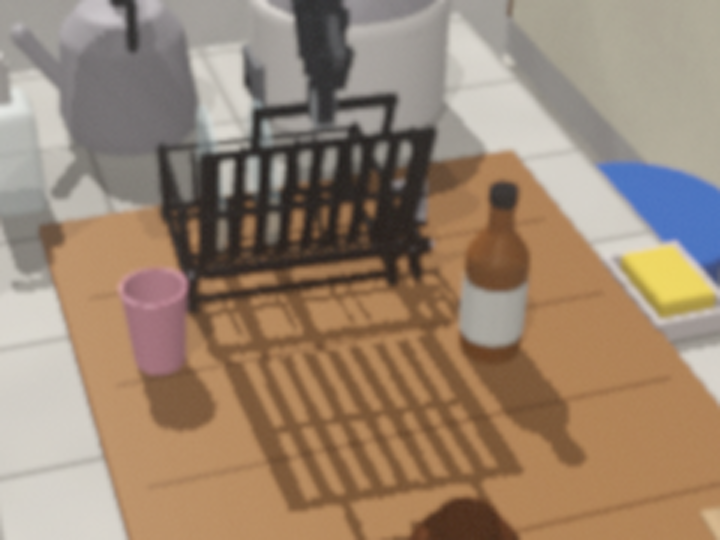

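The wing is up and held: deck top corners at (208,150) and (433,132), handle bar from (256,105) to (394,98). I'll refit the rack pose using both views.

```bash
cat > fit2.py <<'E'
from fit import *
S=lambda u,v:(200+u/3,60+v/3)
o2=[((.105,-.185,.0),S(434,132)),((-.105,-.185,.0),S(206,152)),((.06,-.24,0),S(393,99)),((-.06,-.24,0),S(256,111)),((-.105,-.02,0),S(196,270)),((.105,-.02,0),S(420,246))]
def f(p):
    q=np.array(p); a=(*q[:3],q[3]); b=(*q[:3],q[4])
    r=[proj('top',W(a,X))-o for X,o in obs]+[proj('side',W(b,X))-o for X,o in o2]
    return np.concatenate(r)
r=least_squares(f,[.55,.197,-.065,.54,1.2]); print(r.x.round(4)); print(r.fun.round(1))
x0,y0,yaw,a0,a1=r.x
for a in(a0,a1): print(W((x0,y0,yaw,a),(0,-.24,0)).round(4))
E
python3 fit2.py; python3 arc.py 1.17 1.32; python3 arc.py 1.32 1.46
```

```text
[ 0.5518  0.1909 -0.0887  0.5645  1.1936]
[-0.2 -1.  -2.1 -0.6  3.2 -1.7  0.7  0.3  1.5  0.6  0.8 -1.4 -0.7  0.3
 -1.   1.7 -0.5 -0.6 -0.2 -0.   2.1 -2.4 -4.  -2.6]
[ 0.5338 -0.0111  0.2034]
[0.544  0.1028 0.2981]
t 11.27 [0.5418 0.1091 0.2973] [ 2.4 -3.   2.6] 0.0096
1.2 [np.float64(-2.7), np.float64(6.7)]
1.23 [np.float64(-5.2), np.float64(13.4)]
1.26 [np.float64(-7.5), np.float64(20.2)]
1.29 [np.float64(-9.6), np.float64(27.1)]
1.32 [np.float64(-11.5), np.float64(34.1)]
t 11.27 [0.5418 0.1091 0.2973] [ 2.4 -3.   2.6] 0.0096
1.35 [np.float64(-1.6), np.float64(6.5)]
1.38 [np.float64(-3.0), np.float64(13.1)]
1.4 [np.float64(-4.2), np.float64(19.7)]
1.43 [np.float64(-5.2), np.float64(26.4)]
1.46 [np.float64(-6.0), np.float64(33.0)]
```

{"fn": "move_arm", "kwargs": {
  "steps": [
    [[-2.5,6.5,0,0,0,0,235],[-5,13.5,0,0,0,0,235],[-7.5,20,0,0,0,0,235],[-9.5,27,0,0,0,0,235],[-11.5,34,0,0,0,0,235]]
  ]
}}

```text
t: 11.68
tcp_pos: [0.5442, 0.1435, 0.3094]
ee_rot: [0.023, 0.705, -0.022, 0.708]
contact_force: [1.5, -3.9, 4.5]
finger_gap: 0.0095
```

{"fn": "move_arm", "kwargs": {
  "steps": [
    [[-1.5,5,0,0,0,0,235],[-2.5,10,0,0,0,0,235],[-3.5,15,0,0,0,0,235],[-4.5,20,0,0,0,0,235],[-5,24,0,0,0,0,235]]
  ]
}}

```text
t: 12.1
tcp_pos: [0.5458, 0.168, 0.3146]
ee_rot: [0.023, 0.705, -0.022, 0.708]
contact_force: [3.9, -1.6, 1.9]
finger_gap: 0.0102
```

Run:
```python
from h import *
for n in('side','top'):
    im=vision.snapshot(n); 
    c=im[120:260,165:365] if n=='top' else im[60:240,200:440]
    cv2.imwrite(f'pics/{n}11c.png',cv2.resize(c,None,fx=4 if n=='top' else 3,fy=4 if n=='top' else 3,interpolation=cv2.INTER_CUBIC))
st()
```

```text
{'t': np.float64(12.2), 'joint_positions': array([ 1.8270e-01,  3.4860e-01,  1.6019e+00,  8.0000e-04,  1.1865e+00,
       -1.3263e+00]), 'dq': array([-0.0114, -0.0032,  0.0075, -0.0016, -0.0022, -0.0103]), 'tau': array([  1.9886, -52.7534, -25.4377,   0.6463,   0.9341,   0.0648]), 'tcp_pos': array([0.5458, 0.1681, 0.3146]), 'ee_rot': array([ 0.0225,  0.7052, -0.0213,  0.7083]), 'contact_force': array([ 4.4758, -1.5951,  1.8959]), 'ft_torque': array([-0.3625, -0.6527, -0.0632]), 'finger_gap': np.float64(0.0099)}
```

View pics/side11c.png

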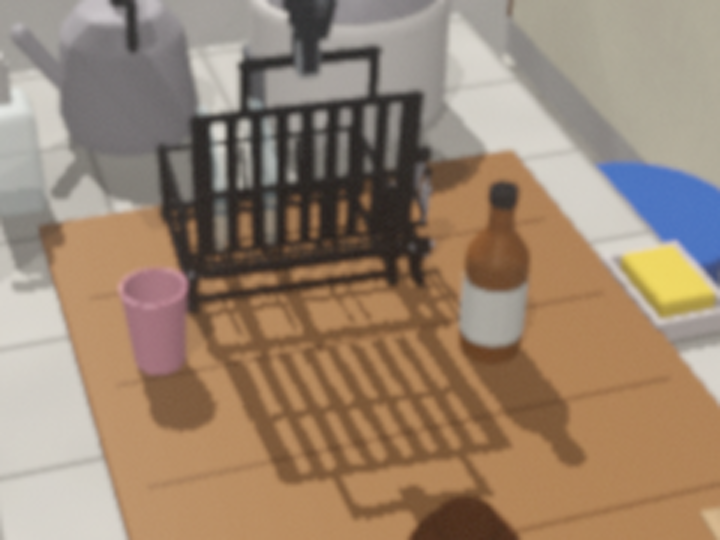

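View pics/top11c.png

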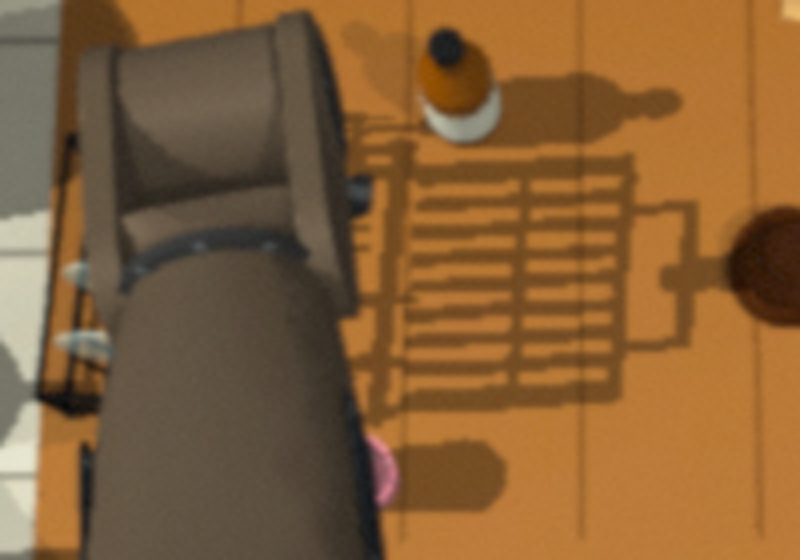

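{"fn": "move_arm", "kwargs": {
  "steps": [
    [[-0.5,3,0,0,0,0,235],[-1,6,0,0,0,0,235],[-1,8,0,0,0,0,235],[-1.5,10,0,0,0,0,235],[-1.5,12,0,0,0,0,235]]
  ]
}}

```text
t: 12.62
tcp_pos: [0.5467, 0.1799, 0.316]
ee_rot: [0.022, 0.705, -0.022, 0.708]
contact_force: [5.1, -2.6, 1.2]
finger_gap: 0.0098
```

Run:
```python
from h import *
im=vision.snapshot('side'); cv2.imwrite('pics/side12c.png',cv2.resize(im[60:180,230:380],None,fx=5,fy=5,interpolation=cv2.INTER_CUBIC))
st()
```

```text
{'t': np.float64(12.6667), 'joint_positions': array([ 2.0350e-01,  3.5450e-01,  1.5891e+00,  3.0000e-04,  1.1936e+00,
       -1.3053e+00]), 'dq': array([-0.0052, -0.001 ,  0.0016, -0.0003, -0.0015, -0.0062]), 'tau': array([  1.7414, -55.3194, -26.287 ,   1.1541,   0.8983,  -0.0954]), 'tcp_pos': array([0.5467, 0.1802, 0.3159]), 'ee_rot': array([ 0.0224,  0.7053, -0.0215,  0.7082]), 'contact_force': array([ 5.169 , -2.5935, -0.6036]), 'ft_torque': array([-0.9237, -0.7698, -0.0186]), 'finger_gap': np.float64(0.0097)}
```

View pics/side12c.png

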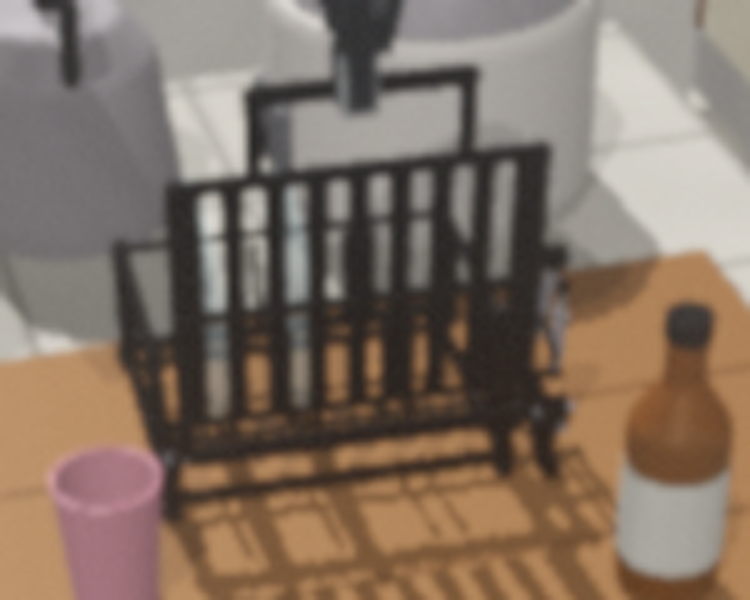

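Run:
```python
from h import *
def tri(a,b):
    o1,d1=ray('top',*a);o2,d2=ray('side',*b)
    A=np.column_stack([d1,-d2]);s=np.linalg.lstsq(A,o2-o1,rcond=None)[0];p,q=o1+s[0]*d1,o2+s[1]*d2;print((p+q)/2,np.linalg.norm(p-q));return (p+q)/2
B=tri((165+197/4,120+85/4),(200+411/3,60+135/3))
# pivot: lever base
x,y,z=B
for th0 in(.2,.5):
    L=.095
    py=y-L*np.sin(th0);pz=z-L*np.cos(th0)
    for th in(.2,.3,.4,.5,0,-.2,-.45): 
        u=proj('side',(x,py+L*np.sin(th),pz+L*np.cos(th))); print(th0,th,((u-[230,60])*5).round(), 'top',((proj('top',(x,py+L*np.sin(th),pz+L*np.cos(th)))-[165,120])*4).round())
```

```text
[0.69477191 0.28191936 0.14643832] 0.002328243523881102
0.2 0.2 [533. 225.] top [197.  84.]
0.2 0.3 [528. 222.] top [186.  85.]
0.2 0.4 [523. 220.] top [176.  86.]
0.2 0.5 [518. 219.] top [167.  88.]
0.2 0 [544. 237.] top [220.  83.]
0.2 -0.2 [554. 255.] top [245.  83.]
0.2 -0.45 [566. 283.] top [274.  86.]
0.5 0.2 [549. 232.] top [228.  79.]
0.5 0.3 [543. 228.] top [217.  80.]
0.5 0.4 [538. 226.] top [207.  82.]
0.5 0.5 [533. 225.] top [197.  84.]
0.5 0 [559. 244.] top [251.  79.]
0.5 -0.2 [570. 262.] top [276.  79.]
0.5 -0.45 [583. 291.] top [305.  82.]
```

```bash
python3 - <<'E'
from h import *
im=vision.snapshot('side'); a=cv2.imread('pics/side1.png')
cv2.imwrite('pics/l12.png',np.hstack([cv2.resize(i[80:160,310:370],None,fx=6,fy=6,interpolation=cv2.INTER_CUBIC) for i in(im,a)]))
E
python3 arc.py 1.48 1.36; python3 arc.py 1.36 1.20
```

```text
t 12.72 [0.5467 0.18   0.316 ] [ 5.5 -3.1 -0.5] 0.0096
1.46 [np.float64(0.6), np.float64(-5.7)]
1.43 [np.float64(1.3), np.float64(-11.4)]
1.41 [np.float64(2.2), np.float64(-17.1)]
1.38 [np.float64(3.2), np.float64(-22.8)]
1.36 [np.float64(4.3), np.float64(-28.5)]
t 12.72 [0.5467 0.18   0.316 ] [ 5.5 -3.1 -0.5] 0.0096
1.33 [np.float64(1.7), np.float64(-7.5)]
1.3 [np.float64(3.7), np.float64(-14.9)]
1.26 [np.float64(5.9), np.float64(-22.3)]
1.23 [np.float64(8.3), np.float64(-29.5)]
1.2 [np.float64(11.0), np.float64(-36.7)]
```

View pics/l12.png

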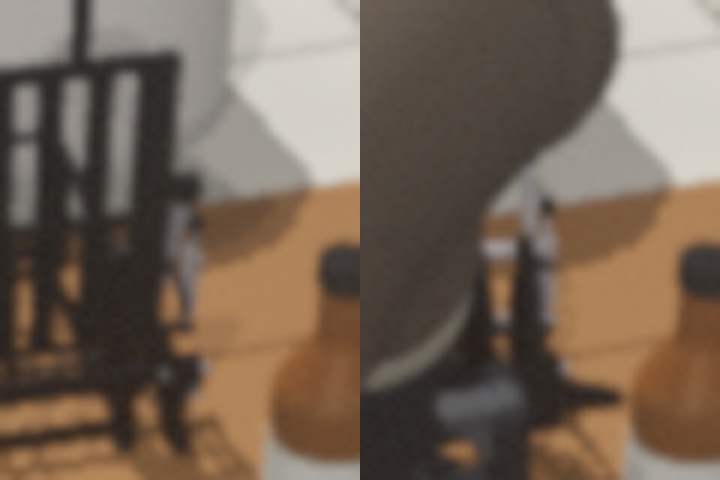

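The ball has swung from (337,105) to (341,111), toward the wing, which looks like it has flipped. Lowering slowly while watching the forces.

{"fn": "move_arm", "kwargs": {
  "steps": [
    [[0.5,-5,0,0,0,0,235],[1,-10.5,0,0,0,0,235],[2,-16,0,0,0,0,235],[3,-22,0,0,0,0,235],[4.5,-28.5,0,0,0,0,235]]
  ]
}}

```text
t: 13.13
tcp_pos: [0.5447, 0.1511, 0.3117]
ee_rot: [0.023, 0.705, -0.021, 0.708]
contact_force: [0.6, 0.3, 5.6]
finger_gap: 0.01
```

{"fn": "move_arm", "kwargs": {
  "steps": [
    [[2,-7.5,0,0,0,0,235],[4,-15,0,0,0,0,235],[6,-22,0,0,0,0,235],[8.5,-29.5,0,0,0,0,235],[11,-36.5,0,0,0,0,235]]
  ]
}}

```text
t: 13.55
tcp_pos: [0.5422, 0.1141, 0.3002]
ee_rot: [0.023, 0.706, -0.021, 0.708]
contact_force: [0.5, 1.7, 0.7]
finger_gap: 0.0096
```

```bash
python3 - <<'E'
from h import *
im=vision.snapshot('side'); cv2.imwrite('pics/side13c.png',cv2.resize(im[60:180,230:380],None,fx=5,fy=5,interpolation=cv2.INTER_CUBIC))
im=vision.snapshot('top'); cv2.imwrite('pics/top13c.png',cv2.resize(im[120:260,165:365],None,fx=4,fy=4,interpolation=cv2.INTER_CUBIC))
st()
E
python3 arc.py 1.19 1.03;python3 arc.py 1.03 .85
```

```text
{'t': np.float64(13.65), 'joint_positions': array([ 0.0869,  0.3353,  1.6629,  0.0019,  1.1402, -1.4213]), 'dq': array([ 0.0191,  0.0011, -0.015 ,  0.0043,  0.0128,  0.0182]), 'tau': array([-1.2057e+00, -5.1767e+01, -2.6260e+01, -7.9550e-01,  5.0100e-02,
       -3.1020e-01]), 'tcp_pos': array([0.5422, 0.1138, 0.3001]), 'ee_rot': array([ 0.0231,  0.7057, -0.0217,  0.7078]), 'contact_force': array([-0.0131, -0.192 ,  0.5577]), 'ft_torque': array([ 0.6697, -0.0134, -0.0567]), 'finger_gap': np.float64(0.0094)}
t 13.65 [0.5422 0.1138 0.3001] [-0.  -0.2  0.6] 0.0094
1.16 [np.float64(3.0), np.float64(-7.1)]
1.13 [np.float64(6.2), np.float64(-14.1)]
1.09 [np.float64(9.6), np.float64(-20.9)]
1.06 [np.float64(13.2), np.float64(-27.7)]
1.03 [np.float64(17.1), np.float64(-34.4)]
t 13.65 [0.5422 0.1138 0.3001] [-0.  -0.2  0.6] 0.0094
0.99 [np.float64(4.6), np.float64(-7.3)]
0.96 [np.float64(9.4), np.float64(-14.5)]
0.92 [np.float64(14.5), np.float64(-21.5)]
0.89 [np.float64(19.9), np.float64(-28.2)]
0.85 [np.float64(25.4), np.float64(-34.8)]
```

View pics/side13c.png

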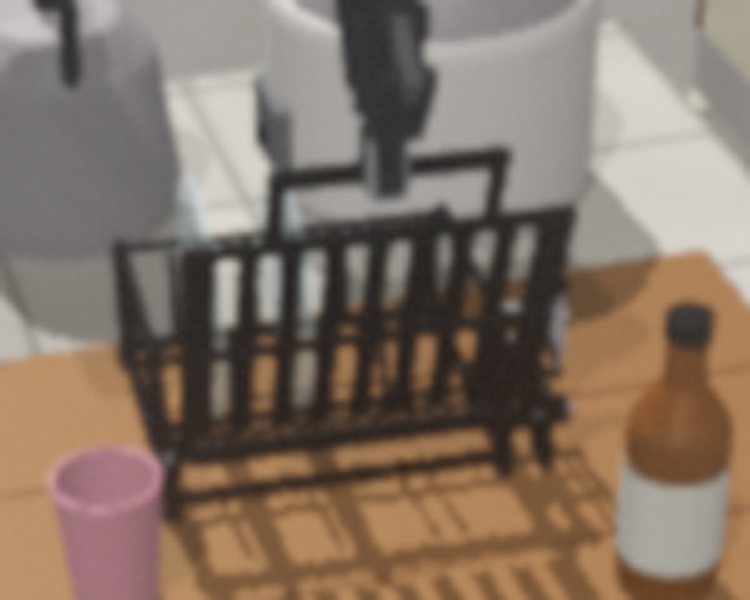

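View pics/top13c.png

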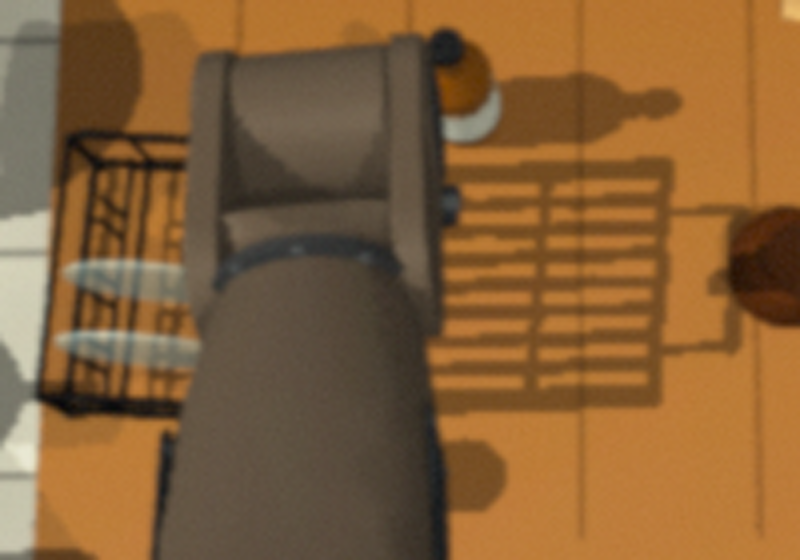

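{"fn": "move_arm", "kwargs": {
  "steps": [
    [[3,-7,0,0,0,0,235],[6,-14,0,0,0,0,235],[9.5,-21,0,0,0,0,235],[13,-27.5,0,0,0,0,235],[17,-34.5,0,0,0,0,235]]
  ]
}}

```text
t: 14.07
tcp_pos: [0.5399, 0.0789, 0.283]
ee_rot: [0.023, 0.706, -0.022, 0.708]
contact_force: [-1.0, -1.6, 5.6]
finger_gap: 0.0096
```

{"fn": "move_arm", "kwargs": {
  "steps": [
    [[4,-6.5,0,0,0,0,235],[8,-12.5,0,0,0,0,235],[12,-18,0,0,0,0,235],[16,-23.5,0,0,0,0,235],[20,-28.5,0,0,0,0,235]]
  ]
}}

```text
t: 14.48
tcp_pos: [0.538, 0.0496, 0.2627]
ee_rot: [0.023, 0.706, -0.022, 0.708]
contact_force: [-1.6, -4.3, 4.4]
finger_gap: 0.0098
```

Run:
```python
from h import *
im=vision.snapshot('side'); cv2.imwrite('pics/side14c.png',cv2.resize(im[60:180,230:380],None,fx=5,fy=5,interpolation=cv2.INTER_CUBIC))
st()
```

```text
{'t': np.float64(14.5333), 'joint_positions': array([-3.1800e-02,  3.5180e-01,  1.7469e+00,  5.0000e-04,  1.0407e+00,
       -1.5396e+00]), 'dq': array([ 0.0103, -0.002 , -0.0129, -0.0039,  0.0195,  0.0205]), 'tau': array([ 4.96120e+00, -5.01316e+01, -2.44475e+01,  1.29900e+00,
        7.47000e-02, -2.52000e-02]), 'tcp_pos': array([0.5379, 0.0489, 0.2621]), 'ee_rot': array([ 0.0225,  0.706 , -0.0222,  0.7075]), 'contact_force': array([-1.0518, -5.1066,  5.5764]), 'ft_torque': array([-0.6797,  0.1939, -0.1008]), 'finger_gap': np.float64(0.0095)}
```

View pics/side14c.png

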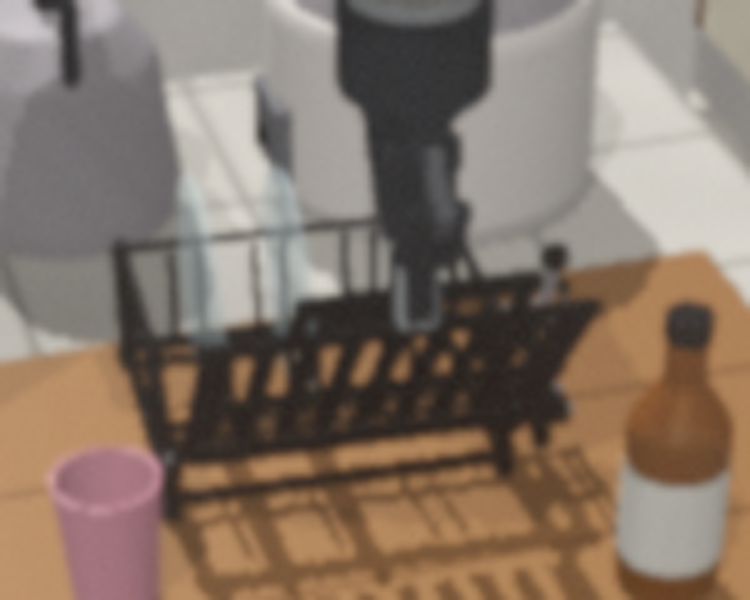

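The ball is clearly at (555,255), where it was originally about (533,225) in this crop. The wing has passed the top notch without catching, so the latch is flipped. Continuing down.

```bash
python3 arc.py .89 .70;python3 arc.py .70 .50;python3 arc.py .5 .32
```

```text
t 14.53 [0.5379 0.0489 0.2621] [-1.1 -5.1  5.6] 0.0095
0.85 [np.float64(5.9), np.float64(-7.0)]
0.81 [np.float64(12.0), np.float64(-13.7)]
0.78 [np.float64(18.4), np.float64(-20.2)]
0.74 [np.float64(25.0), np.float64(-26.5)]
0.7 [np.float64(31.9), np.float64(-32.5)]
t 14.53 [0.5379 0.0489 0.2621] [-1.1 -5.1  5.6] 0.0095
0.66 [np.float64(7.5), np.float64(-6.0)]
0.62 [np.float64(15.2), np.float64(-11.8)]
0.58 [np.float64(23.1), np.float64(-17.2)]
0.54 [np.float64(31.2), np.float64(-22.3)]
0.5 [np.float64(39.6), np.float64(-27.1)]
t 14.53 [0.5379 0.0489 0.2621] [-1.1 -5.1  5.6] 0.0095
0.46 [np.float64(7.7), np.float64(-4.0)]
0.43 [np.float64(15.4), np.float64(-7.7)]
0.39 [np.float64(23.4), np.float64(-11.2)]
0.36 [np.float64(31.4), np.float64(-14.3)]
0.32 [np.float64(39.6), np.float64(-17.2)]
```

{"fn": "move_arm", "kwargs": {
  "steps": [
    [[6,-7,0,0,0,0,235],[12,-13.5,0,0,0,0,235],[18.5,-20,0,0,0,0,235],[25,-26.5,0,0,0,0,235],[32,-32.5,0,0,0,0,235]]
  ]
}}

```text
t: 14.95
tcp_pos: [0.5355, 0.0157, 0.2292]
ee_rot: [0.022, 0.706, -0.022, 0.707]
contact_force: [-0.5, -0.6, -0.9]
finger_gap: 0.0096
```

{"fn": "move_arm", "kwargs": {
  "steps": [
    [[7.5,-6,0,0,0,0,235],[15,-12,0,0,0,0,235],[23,-17,0,0,0,0,235],[31,-22.5,0,0,0,0,235],[39.5,-27,0,0,0,0,235]]
  ]
}}

```text
t: 15.37
tcp_pos: [0.5336, -0.0118, 0.1887]
ee_rot: [0.022, 0.707, -0.022, 0.707]
contact_force: [-1.5, 0.1, 0.5]
finger_gap: 0.0097
```

Run:
```python
from h import *
im=vision.snapshot('side'); cv2.imwrite('pics/side15c.png',cv2.resize(im[60:210,220:380],None,fx=4,fy=4,interpolation=cv2.INTER_CUBIC))
st()
```

```text
{'t': np.float64(15.4167), 'joint_positions': array([-1.4700e-01,  4.3300e-01,  1.8482e+00, -4.0000e-04,  8.6060e-01,
       -1.6542e+00]), 'dq': array([ 0.0119, -0.0128, -0.0225, -0.003 ,  0.0409,  0.0227]), 'tau': array([ 3.80150e+00, -5.89968e+01, -2.26955e+01,  4.76400e-01,
        9.08200e-01,  2.87000e-02]), 'tcp_pos': array([ 0.5336, -0.0125,  0.1874]), 'ee_rot': array([ 0.0223,  0.7068, -0.0225,  0.7067]), 'contact_force': array([ 0.6023, -2.6441, -1.0292]), 'ft_torque': array([-0.1034, -0.0095, -0.1048]), 'finger_gap': np.float64(0.0094)}
```

View pics/side15c.png

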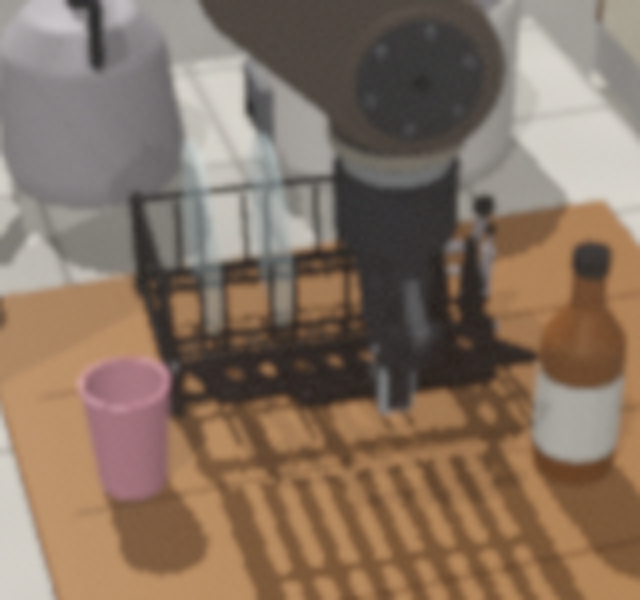

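```bash
python3 arc.py .48 .32;python3 arc.py .32 .17;python3 arc.py .17 .05
```

```text
t 15.42 [ 0.5336 -0.0125  0.1874] [ 0.6 -2.6 -1. ] 0.0094
0.45 [np.float64(6.9), np.float64(-3.4)]
0.42 [np.float64(13.8), np.float64(-6.7)]
0.38 [np.float64(20.9), np.float64(-9.6)]
0.35 [np.float64(28.1), np.float64(-12.4)]
0.32 [np.float64(35.3), np.float64(-14.9)]
t 15.42 [ 0.5336 -0.0125  0.1874] [ 0.6 -2.6 -1. ] 0.0094
0.29 [np.float64(6.9), np.float64(-2.2)]
0.26 [np.float64(13.8), np.float64(-4.1)]
0.23 [np.float64(20.8), np.float64(-5.9)]
0.2 [np.float64(27.8), np.float64(-7.4)]
0.17 [np.float64(34.9), np.float64(-8.7)]
t 15.42 [ 0.5336 -0.0125  0.1874] [ 0.6 -2.6 -1. ] 0.0094
0.15 [np.float64(5.7), np.float64(-0.9)]
0.12 [np.float64(11.4), np.float64(-1.7)]
0.1 [np.float64(17.1), np.float64(-2.3)]
0.07 [np.float64(22.9), np.float64(-2.8)]
0.05 [np.float64(28.6), np.float64(-3.2)]
```

{"fn": "move_arm", "kwargs": {
  "steps": [
    [[7,-3.5,0,0,0,0,235],[14,-7,0,0,0,0,235],[21,-10,0,0,0,0,235],[28,-12.5,0,0,0,0,235],[35,-15,0,0,0,0,235]]
  ]
}}

```text
t: 15.83
tcp_pos: [0.5325, -0.0278, 0.1518]
ee_rot: [0.022, 0.707, -0.023, 0.707]
contact_force: [-0.1, 0.9, -1.6]
finger_gap: 0.0096
```

{"fn": "move_arm", "kwargs": {
  "steps": [
    [[6,-2,0,0,0,0,235],[12,-3.5,0,0,0,0,235],[18,-5,0,0,0,0,235],[24,-6.5,0,0,0,0,235],[30,-7.5,0,0,0,0,235]]
  ]
}}

```text
t: 16.25
tcp_pos: [0.532, -0.0354, 0.1212]
ee_rot: [0.022, 0.707, -0.023, 0.707]
contact_force: [-1.4, 0.2, 1.0]
finger_gap: 0.0094
```

{"fn": "move_arm", "kwargs": {
  "steps": [
    [[4,-1,0,0,0,0,235],[8,-1.5,0,0,0,0,235],[12,-2,0,0,0,0,235],[16,-2.5,0,0,0,0,235],[20,-3,0,0,0,0,235]]
  ]
}}

```text
t: 16.67
tcp_pos: [0.5318, -0.0383, 0.1008]
ee_rot: [0.022, 0.707, -0.022, 0.707]
contact_force: [-0.2, 5.4, -0.9]
finger_gap: 0.0095
```

{"fn": "move_arm", "kwargs": {
  "steps": [
    [[2.5,-0.2,0,0,0,0,235],[5,-0.4,0,0,0,0,235],[7.5,-0.6,0,0,0,0,235],[10,-0.8,0,0,0,0,235],[12,-1,0,0,0,0,235]]
  ]
}}

```text
t: 17.08
tcp_pos: [0.5317, -0.0392, 0.0886]
ee_rot: [0.022, 0.707, -0.022, 0.707]
contact_force: [-0.2, 6.6, -0.9]
finger_gap: 0.0096
```

{"fn": "move_arm", "kwargs": {
  "steps": [
    [[1.5,0,0,0,0,0,235],[3,0,0,0,0,0,235],[4.5,0,0,0,0,0,235],[6,0,0,0,0,0,235],[7.5,0,0,0,0,0,235]]
  ]
}}

```text
t: 17.5
tcp_pos: [0.5317, -0.0392, 0.081]
ee_rot: [0.022, 0.707, -0.022, 0.707]
contact_force: [-1.1, 3.2, -0.2]
finger_gap: 0.0095
```

Run:
```python
from h import *
im=vision.snapshot('side'); cv2.imwrite('pics/side16c.png',cv2.resize(im[60:210,220:380],None,fx=4,fy=4,interpolation=cv2.INTER_CUBIC))
st()
```

```text
{'t': np.float64(17.55), 'joint_positions': array([-1.9740e-01,  5.9370e-01,  1.9357e+00, -8.0000e-04,  6.1260e-01,
       -1.7046e+00]), 'dq': array([ 0.0006, -0.0035, -0.0036,  0.0011,  0.0072, -0.0001]), 'tau': array([ -1.4067, -59.038 , -16.2181,  -0.6316,  -0.1669,  -0.0702]), 'tcp_pos': array([ 0.5317, -0.0392,  0.0808]), 'ee_rot': array([ 0.0221,  0.7069, -0.0224,  0.7066]), 'contact_force': array([-0.3837,  2.7936, -0.9013]), 'ft_torque': array([ 0.7235,  0.0645, -0.0389]), 'finger_gap': np.float64(0.0092)}
```

View pics/side16c.png

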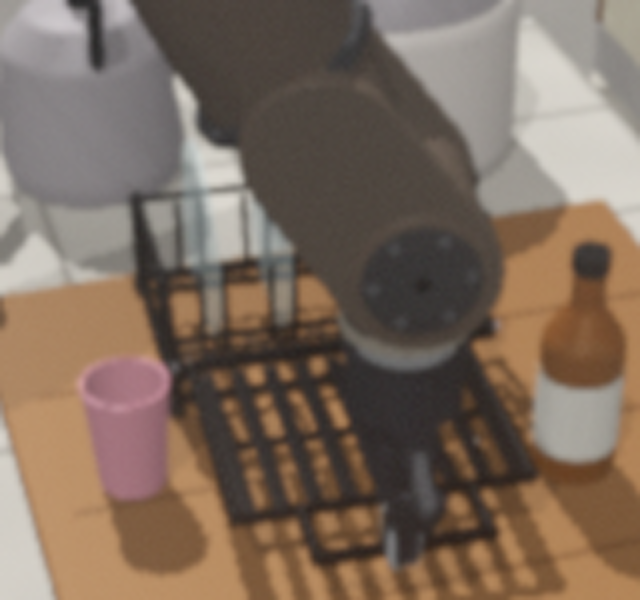

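{"fn": "move_arm", "kwargs": {
  "steps": [
    [[1,0,0,0,0,0,235],[2,0,0,0,0,0,235],[3,0,0,0,0,0,235],[4,0,0,0,0,0,235],[5,0,0,0,0,0,235]]
  ]
}}

```text
t: 17.97
tcp_pos: [0.532, -0.0393, 0.0791]
ee_rot: [0.022, 0.706, -0.023, 0.707]
contact_force: [-17.7, 4.4, 61.0]
finger_gap: 0.0091
```

{"fn": "move_arm", "kwargs": {
  "steps": [
    [[1,0,0,0,0,0,235],[2,0,0,0,0,0,235],[3,0,0,0,0,0,235],[3,0,0,0,0,0,235],[3,0,0,0,0,0,235]]
  ]
}}

```text
t: 18.38
tcp_pos: [0.5319, -0.0393, 0.0793]
ee_rot: [0.022, 0.705, -0.023, 0.708]
contact_force: [-14.1, 4.7, 45.3]
finger_gap: 0.0094
```

The descent stopped hard at about 0.079. I'll relieve the press and look.

{"fn": "move_arm", "kwargs": {
  "steps": [
    [[-1,0,0,0,0,0,235],[-1,0,0,0,0,0,235],[-1,0,0,0,0,0,235],[-1,0,0,0,0,0,235],[-1,0,0,0,0,0,235]]
  ]
}}

```text
t: 18.8
tcp_pos: [0.5317, -0.0392, 0.08]
ee_rot: [0.022, 0.706, -0.023, 0.708]
contact_force: [-3.0, 2.9, 1.4]
finger_gap: 0.0097
```

Run:
```python
from h import *
for n in('side','top'):
    im=vision.snapshot(n); cv2.imwrite(f'pics/{n}17.png',im)
    c=im[120:260,165:365] if n=='top' else im[60:210,220:380]
    cv2.imwrite(f'pics/{n}17c.png',cv2.resize(c,None,fx=4,fy=4,interpolation=cv2.INTER_CUBIC))
st()
```

```text
{'t': np.float64(18.9), 'joint_positions': array([-1.9720e-01,  5.9410e-01,  1.9383e+00, -1.2000e-03,  6.0580e-01,
       -1.7045e+00]), 'dq': array([-0.0012, -0.0008,  0.0006, -0.0001,  0.    , -0.0003]), 'tau': array([ -1.2827, -57.2499, -17.2253,  -0.5458,  -0.9984,  -0.0836]), 'tcp_pos': array([ 0.5317, -0.0392,  0.08  ]), 'ee_rot': array([ 0.0217,  0.7056, -0.0225,  0.7079]), 'contact_force': array([-3.4325,  3.3698,  1.639 ]), 'ft_torque': array([ 0.7671,  0.55  , -0.1345]), 'finger_gap': np.float64(0.0094)}
```

View pics/side17c.png

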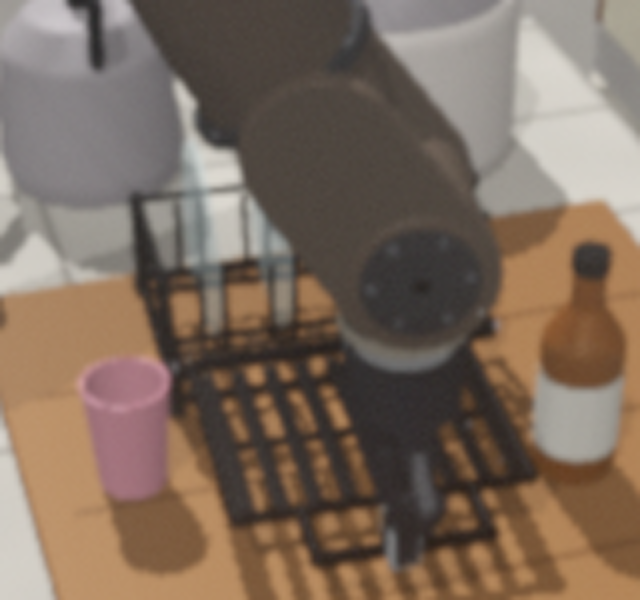

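View pics/top17c.png

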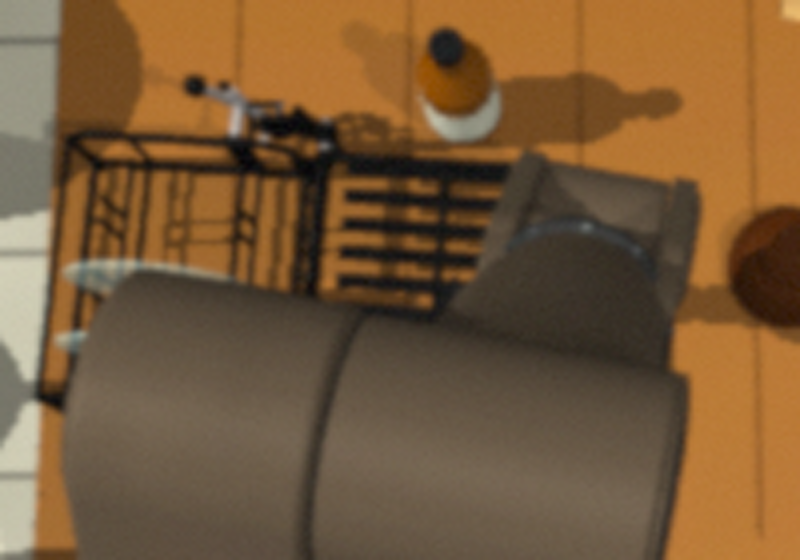

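In the top view the latch ball is back at (195,85), its engaged place, so the wing is on its stop and the latch has snapped back. Releasing the handle.

{"fn": "move_arm", "kwargs": {
  "steps": [
    [[0,0,0,0,0,0,200],[0,0,0,0,0,0,160],[0,0,0,0,0,0,130],[0,0,0,0,0,0,120],[0,0,0,0,0,0,120]]
  ]
}}

```text
t: 19.32
tcp_pos: [0.532, -0.0394, 0.0801]
ee_rot: [0.022, 0.705, -0.023, 0.708]
contact_force: [-0.2, -0.2, 0.2]
finger_gap: 0.0452
```

{"fn": "move_arm", "kwargs": {
  "steps": [
    [[-10,0,0,0,0,0,120],[-30,0,0,0,0,0,120],[-60,0,0,0,0,0,120],[-95,0,0,0,0,0,110],[-130,0,0,0,0,0,80]]
  ]
}}

```text
t: 19.73
tcp_pos: [0.5311, -0.0391, 0.2121]
ee_rot: [0.022, 0.706, -0.023, 0.708]
contact_force: [1.0, 0.0, 0.1]
finger_gap: 0.0582
```

Run:
```python
from h import *
s=st()
R=Rt(25); delta((.565,-.26,.20),R); delta((.565,-.26,.20),Rt(0))
```

```text
{'t': np.float64(19.7333), 'joint_positions': array([-1.9720e-01,  3.9840e-01,  1.8264e+00, -1.0000e-03,  9.1330e-01,
       -1.7049e+00]), 'dq': array([-7.000e-04, -5.620e-01, -4.523e-01,  2.000e-03,  9.900e-01,
       -1.300e-03]), 'tau': array([ 1.82400e-01, -4.79827e+01, -1.94959e+01, -5.80000e-03,
       -1.57230e+00,  9.00000e-04]), 'tcp_pos': array([ 0.5311, -0.0391,  0.2121]), 'ee_rot': array([ 0.0216,  0.7056, -0.0226,  0.7079]), 'contact_force': array([1.0408, 0.0358, 0.1458]), 'ft_torque': array([ 0.0596,  0.0003, -0.01  ]), 'finger_gap': np.float64(0.0582)}
t 19.73 shift [  12.5 -218.3   47.6] rot [88.61 19.8  19.55] | 224.0 92.9
t 19.73 shift [  12.5 -218.3   47.6] rot [ 9.014e+01  2.100e-01 -9.000e-02] | 224.0 90.1
```

Both are free. Now back to the bowl with a vertical tool and the jaws along y, which needs no turn.

Run:
```python
from h import *
delta((.57,-.203,.20)); 
for n in('side','top'):
    im=vision.snapshot(n); cv2.imwrite(f'pics/{n}18.png',im)
    c=im[130:250,265:405] if n=='top' else im[180:300,290:430]
    cv2.imwrite(f'pics/{n}18c.png',cv2.resize(c,None,fx=5,fy=5,interpolation=cv2.INTER_CUBIC))
```

```text
t 19.73 shift [  12.5 -161.1   49. ] rot [0. 0. 0.] | 169.0 0.0
```

View pics/side18c.png

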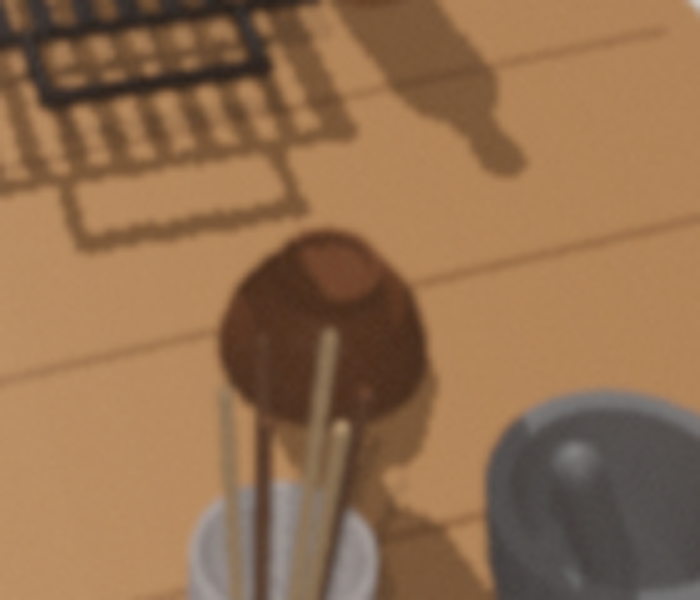

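View pics/top18c.png

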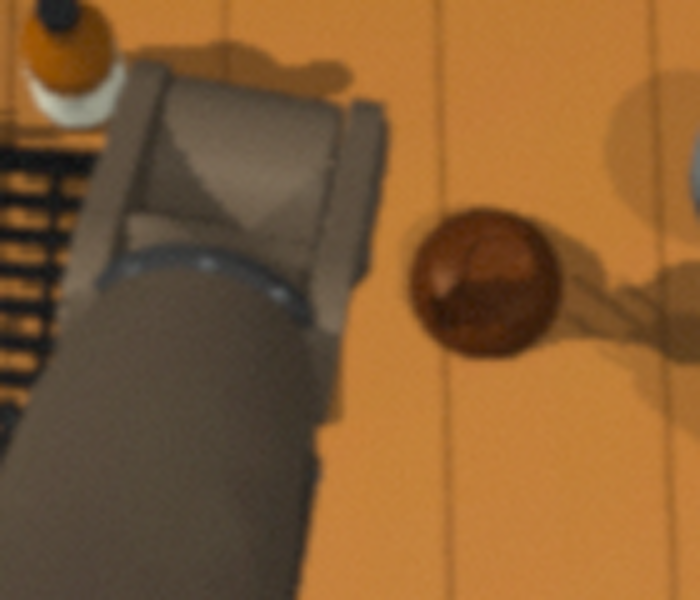

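The bowl sits whole and upright: side outline (220–428, 230–425), top outline (411–563, 207–358) in the 5x crops.

Run:
```python
from bowl import *
so=np.array([290+220/5,180+230/5,290+428/5,180+425/5]); to=np.array([265+411/5,130+207/5,265+563/5,130+358/5])
f=lambda p:np.r_[ext('side',p[0],p[1],.018)-so,(ext('top',p[0],p[1],.018)-to)]
r=least_squares(f,[.57,-.2]); print(r.x,r.fun.round(1))
delta((.571,-.203,.13))
```

```text
[ 0.57104913 -0.20260783] [-0.8 -1.4  0.1  0.6  0.2 -0.6  0.9 -0.2]
t 19.83 shift [  86.8 -160.7   46.8] rot [0. 0. 0.] | 189.0 0.0
```

{"fn": "move_arm", "kwargs": {
  "steps": [
    [[5,-30,10,0,0,0,30],[20,-65,20,0,0,0,10],[40,-100,30,0,0,0,0],[60,-130,39,0,0,0,0],[80,-160,47,0,0,0,0]]
  ]
}}

```text
t: 20.25
tcp_pos: [0.5713, -0.2041, 0.1363]
ee_rot: [0.021, 0.702, -0.023, 0.711]
contact_force: [0.1, 0.6, -0.5]
finger_gap: 0.0852
```

Run:
```python
from h import *
im=vision.snapshot('side')
cv2.imwrite('pics/side19c.png',cv2.resize(im[140:280,280:440],None,fx=4,fy=4,interpolation=cv2.INTER_CUBIC))
delta((.571,-.203,.077),Rv())
```

```text
t 20.3 shift [55.4  5.4 -1.1] rot [0.02 0.61 0.15] | 56.0 0.6
```

View pics/side19c.png

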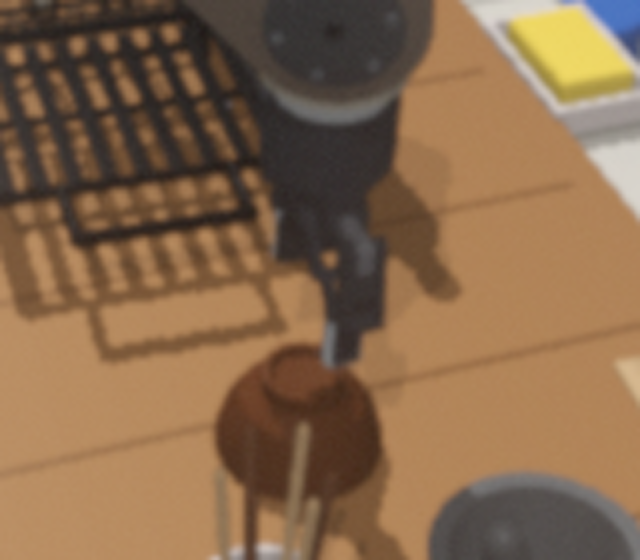

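{"fn": "move_arm", "kwargs": {
  "steps": [
    [[15,2,0,0,0,0,0],[30,4,-1,0,0.3,0,0],[42,5,-1,0,0.6,0,0],[50,5.4,-1,0,0.6,0,0],[50,5.4,-1,0,0.6,0,20]]
  ]
}}

```text
t: 20.72
tcp_pos: [0.5706, -0.2024, 0.081]
ee_rot: [0.022, 0.707, -0.023, 0.706]
contact_force: [-0.3, -0.2, -0.2]
finger_gap: 0.079
```

{"fn": "move_arm", "kwargs": {
  "steps": [
    [[2,0,0,0,0,0,60],[4,0,0,0,0,0,75],[5,0,0,0,0,0,85],[5,0,0,0,0,0,90],[5,0,0,0,0,0,95]]
  ]
}}

```text
t: 21.13
tcp_pos: [0.5708, -0.2021, 0.0766]
ee_rot: [0.022, 0.707, -0.023, 0.706]
contact_force: [0.2, 4.2, 3.9]
finger_gap: 0.054
```

{"fn": "move_arm", "kwargs": {
  "steps": [
    [[-0.5,0,0,0,0,0,105],[-0.5,0,0,0,0,0,120],[-0.5,0,0,0,0,0,140],[-0.5,0,0,0,0,0,150],[-0.5,0,0,0,0,0,150]]
  ]
}}

```text
t: 21.55
tcp_pos: [0.5708, -0.2023, 0.0772]
ee_rot: [0.022, 0.707, -0.023, 0.706]
contact_force: [-0.1, 1.4, 2.8]
finger_gap: 0.049
```

Run:
```python
from h import *
st()
```

```text
{'t': np.float64(21.55), 'joint_positions': array([-0.4487,  0.6702,  1.7543, -0.0032,  0.7173, -1.953 ]), 'dq': array([ 0.0003, -0.0013, -0.001 , -0.0014,  0.0004,  0.0009]), 'tau': array([-3.07900e-01, -6.33361e+01, -1.77939e+01, -1.04700e-01,
       -2.30000e-01,  5.66000e-02]), 'tcp_pos': array([ 0.5708, -0.2023,  0.0772]), 'ee_rot': array([ 0.022 ,  0.7071, -0.0233,  0.7064]), 'contact_force': array([-0.1259,  1.3602,  2.7724]), 'ft_torque': array([0.2566, 0.037 , 0.1218]), 'finger_gap': np.float64(0.049)}
```

Gripped. Lifting while I measure the flat deck from the images.

{"fn": "move_arm", "kwargs": {
  "steps": [
    [[-5,0,0,0,0,0,150],[-20,0,0,0,0,0,150],[-45,0,0,0,0,0,150],[-70,0,0,0,0,0,150],[-95,0,0,0,0,0,150]]
  ]
}}

```text
t: 21.97
tcp_pos: [0.5706, -0.2021, 0.1731]
ee_rot: [0.022, 0.707, -0.023, 0.706]
contact_force: [0.4, -0.6, -1.8]
finger_gap: 0.0495
```

Run:
```python
from h import *
st()
for n in('side','top'):
    im=vision.snapshot(n); cv2.imwrite(f'pics/{n}20.png',im)
    c=im[130:250,205:335] if n=='top' else im[110:230,250:370]
    cv2.imwrite(f'pics/{n}20c.png',cv2.resize(c,None,fx=5,fy=5,interpolation=cv2.INTER_CUBIC))
```

```text
{'t': np.float64(21.9667), 'joint_positions': array([-0.4486,  0.5423,  1.6851, -0.0028,  0.9155, -1.9534]), 'dq': array([-2.000e-04, -3.761e-01, -2.655e-01,  1.700e-03,  6.310e-01,
       -1.400e-03]), 'tau': array([ 7.46000e-02, -6.03503e+01, -2.17317e+01, -1.03000e-02,
       -9.76700e-01,  1.60000e-03]), 'tcp_pos': array([ 0.5706, -0.2021,  0.1731]), 'ee_rot': array([ 0.0222,  0.7075, -0.0233,  0.706 ]), 'contact_force': array([ 0.3791, -0.6167, -1.8466]), 'ft_torque': array([-0.016 , -0.0223, -0.011 ]), 'finger_gap': np.float64(0.0495)}
```

View pics/side20c.png

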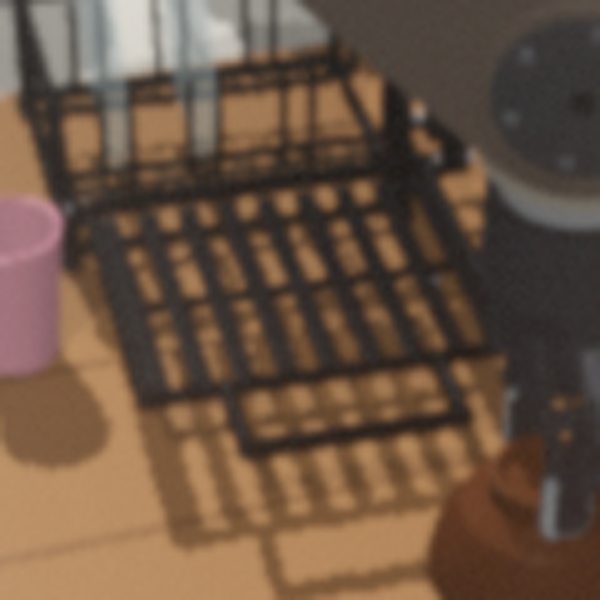

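View pics/top20c.png

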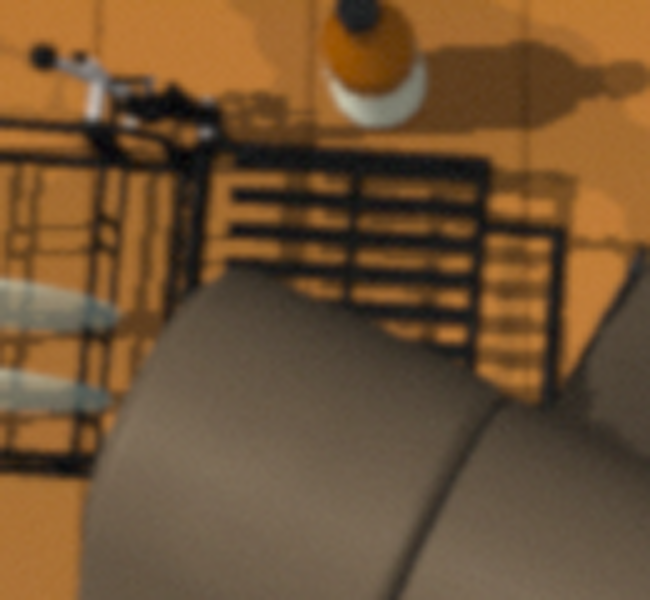

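```bash
cat > fit3.py <<'E'
from fit import *
S=lambda u,v:(250+u/5,110+v/5); T=lambda u,v:(205+u/5,130+v/5)
o=[('side',(-.105,-.185,.002),S(146,405)),('side',(.105,-.185,.002),S(503,354)),('side',(-.06,-.24,0),S(252,448)),('side',(.06,-.24,0),S(465,414)),
('top',(.105,-.185,.0045),T(490,162)),('top',(.06,-.24,0),T(561,230))]
f=lambda p:np.concatenate([proj(c,W((*p,0),X))-q for c,X,q in o])
r=least_squares(f,[.55,.197,-.065]); print(r.x.round(4),r.fun.round(1))
c=W((*r.x,0),(0,-.1025,.0045)); print('deck',c,'bar',W((*r.x,0),(0,-.24,0)))
for z in (.20,.1405): delta((c[0],c[1],z))
E
python3 fit3.py
```

```text
[ 0.5436  0.1916 -0.0387] [-0.9 -0.6  1.4 -2.9 -0.8  1.4 -0.2  0.6 -0.5 -0.4  1.4 -0. ]
deck [0.53959284 0.08915806 0.0795    ] bar [ 0.53427744 -0.04823916  0.075     ]
t 22.07 shift [-25.4 289.1 -51. ] rot [0. 0. 0.] | 295.0 0.0
t 22.07 shift [ 34.1 289.4 -51.3] rot [0. 0. 0.] | 296.0 0.0
```

Run:
```python
from h import *
print(onz('side',250+358/5,110+431/5,.075), onz('top',205+558/5,130+300/5,.075))
for z in(.075,.0795,.085,.09): print(z,'outer corners',onz('side',250+146/5,110+405/5,z),onz('side',250+503/5,110+354/5,z),onz('top',205+490/5,130+160/5,z))
print(proj('side',(.532,-.039,.075)),(250+358/5,110+431/5))
```

```text
[ 0.535935   -0.04462764  0.075     ] [ 0.54680064 -0.04351375  0.075     ]
0.075 outer corners [0.43363909 0.01000815 0.075     ] [ 0.6339635  -0.00610918  0.075     ] [0.64250148 0.0012904  0.075     ]
0.0795 outer corners [0.43243101 0.00471923 0.0795    ] [ 0.63164275 -0.01130857  0.0795    ] [0.64127111 0.00111756 0.0795    ]
0.085 outer corners [ 0.43095447 -0.001745    0.085     ] [ 0.62880629 -0.01766339  0.085     ] [0.63976733 0.00090631 0.085     ]
0.09 outer corners [ 0.42961216 -0.00762157  0.09      ] [ 0.62622769 -0.0234405   0.09      ] [0.63840026 0.00071426 0.09      ]
[319.53255496 195.18245682] (321.6, 196.2)
```

Vision and the grip reading put the deck centre at about (0.540, 0.094). Moving the bowl over it.

Run:
```python
from h import *
delta((.54,.094,.19),Rv())
```

```text
t 22.07 shift [-15.5 294.  -51. ] rot [0.06 0.26 0.25] | 299.0 0.4
```

{"fn": "move_arm", "kwargs": {
  "steps": [
    [[-3,30,-5,0,0,0,150],[-6,65,-11,0,0,0,150],[-9,100,-18,0,0,0,150],[-12,135,-24,0,0,0,150],[-15,170,-30,0,0,0,150]]
  ]
}}

```text
t: 22.48
tcp_pos: [0.5521, -0.0297, 0.1893]
ee_rot: [0.021, 0.706, -0.024, 0.708]
contact_force: [-0.1, 0.4, -2.7]
finger_gap: 0.0492
```

Run:
```python
from h import *
delta((.54,.094,.17),Rv())
```

```text
t 22.48 shift [ 18.7 122.7 -20.1] rot [0.02 0.17 0.24] | 126.0 0.3
```

{"fn": "move_arm", "kwargs": {
  "steps": [
    [[3,30,-5,0,0,0,150],[6,62,-10,0,0,0,150],[10,92,-15,0,0,0,150],[15,115,-19,0,0.2,0.2,150],[19,123,-20,0,0.2,0.2,150]]
  ]
}}

```text
t: 22.9
tcp_pos: [0.539, 0.0969, 0.1685]
ee_rot: [0.022, 0.708, -0.022, 0.706]
contact_force: [0.6, -0.3, -2.6]
finger_gap: 0.049
```

Run:
```python
from h import *
for n in('side','top'):
    im=vision.snapshot(n); cv2.imwrite(f'pics/{n}21.png',im)
    c=im[130:250,205:335] if n=='top' else im[90:210,240:380]
    cv2.imwrite(f'pics/{n}21c.png',cv2.resize(c,None,fx=5,fy=5,interpolation=cv2.INTER_CUBIC))
delta((.54,.094,.142),Rv()); delta((.54,.094,.1387),Rv())
```

```text
t 23.0 shift [26.4 -1.1  0.7] rot [ 0.14 -0.15  0.06] | 26.0 0.2
t 23.0 shift [29.7 -1.1  0.7] rot [ 0.14 -0.15  0.06] | 30.0 0.2
```

View pics/side21c.png

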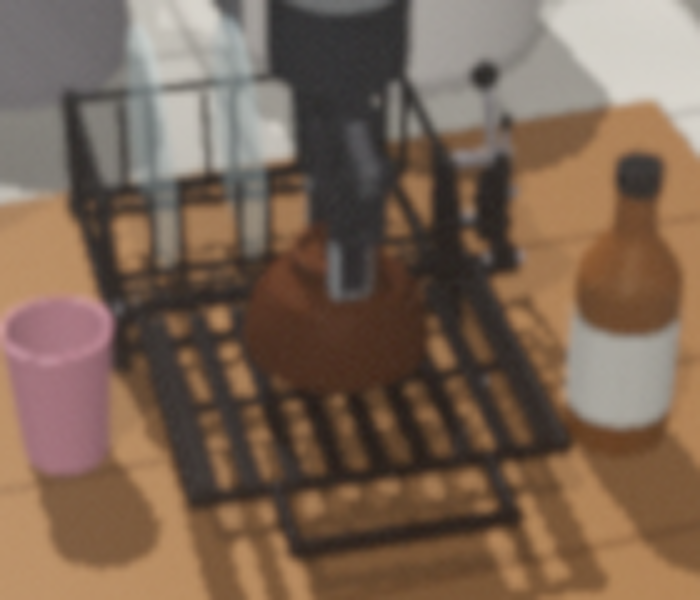

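The bowl is centred over the deck and the latch ball (484,75) is in its engaged place. Lowering.

{"fn": "move_arm", "kwargs": {
  "steps": [
    [[7,-0.5,0,0,0,0,150],[14,-1,0.5,0,0,0,150],[20,-1,0.5,0,0,0,150],[24,-1,0.5,0,0,0,150],[26.5,-1,0.5,0,0,0,150]]
  ]
}}

```text
t: 23.42
tcp_pos: [0.5397, 0.0934, 0.141]
ee_rot: [0.022, 0.708, -0.023, 0.705]
contact_force: [0.5, -0.0, -2.5]
finger_gap: 0.0494
```

{"fn": "move_arm", "kwargs": {
  "steps": [
    [[0.4,0,0,0,0,0,150],[0.8,0,0,0,0,0,150],[1.2,0,0,0,0,0,150],[1.6,0,0,0,0,0,150],[2,0,0,0,0,0,150]]
  ]
}}

```text
t: 23.83
tcp_pos: [0.5398, 0.0934, 0.1392]
ee_rot: [0.022, 0.708, -0.023, 0.706]
contact_force: [-0.2, -0.3, -3.1]
finger_gap: 0.0495
```

{"fn": "move_arm", "kwargs": {
  "steps": [
    [[0.3,0,0,0,0,0,150],[0.6,0,0,0,0,0,150],[0.9,0,0,0,0,0,150],[1.2,0,0,0,0,0,150],[1.2,0,0,0,0,0,150]]
  ]
}}

```text
t: 24.25
tcp_pos: [0.5398, 0.0935, 0.1387]
ee_rot: [0.022, 0.708, -0.023, 0.706]
contact_force: [-2.6, -0.6, 5.8]
finger_gap: 0.0492
```

Contact came at 0.1387, exactly as predicted for the deck being flat. Releasing and retreating.

{"fn": "move_arm", "kwargs": {
  "steps": [
    [[0,0,0,0,0,0,120],[0,0,0,0,0,0,90],[0,0,0,0,0,0,60],[0,0,0,0,0,0,30],[0,0,0,0,0,0,20]]
  ]
}}

```text
t: 24.67
tcp_pos: [0.5399, 0.0934, 0.1387]
ee_rot: [0.022, 0.708, -0.023, 0.706]
contact_force: [-0.2, 0.5, -0.1]
finger_gap: 0.0786
```

{"fn": "move_arm", "kwargs": {
  "steps": [
    [[-8,0,0,0,0,0,20],[-25,0,0,0,0,0,20],[-55,0,0,0,0,0,20],[-90,0,0,0,0,0,20],[-125,0,0,0,0,0,20]]
  ]
}}

```text
t: 25.08
tcp_pos: [0.5399, 0.0936, 0.2655]
ee_rot: [0.022, 0.708, -0.023, 0.706]
contact_force: [0.9, 0.1, -0.0]
finger_gap: 0.0791
```

{"fn": "move_arm", "kwargs": {
  "steps": [
    [[-15,-20,0,0,0,0,20],[-30,-55,0,0,0,0,20],[-40,-95,0,0,0,0,20],[-40,-135,0,0,0,0,20],[-40,-170,0,0,0,0,20]]
  ]
}}

```text
t: 25.5
tcp_pos: [0.5288, -0.078, 0.3072]
ee_rot: [0.022, 0.707, -0.023, 0.706]
contact_force: [-0.7, 0.4, 0.5]
finger_gap: 0.0786
```

{"fn": "move_arm", "kwargs": {
  "steps": [
    [[0,-30,0,0,0,0,20],[0,-60,0,0,0,0,20],[0,-80,0,0,0,0,20],[0,-90,0,0,0,0,20],[0,-90,0,0,0,0,20]]
  ]
}}

```text
t: 25.92
tcp_pos: [0.5229, -0.1692, 0.3077]
ee_rot: [0.022, 0.707, -0.024, 0.706]
contact_force: [0.0, -0.1, -0.3]
finger_gap: 0.0784
```

Run:
```python
from h import *
st()
for n in('side','top'):
    im=vision.snapshot(n); cv2.imwrite(f'pics/{n}22.png',im)
    c=im[130:250,205:335] if n=='top' else im[90:210,240:380]
    cv2.imwrite(f'pics/{n}22c.png',cv2.resize(c,None,fx=5,fy=5,interpolation=cv2.INTER_CUBIC))
```

```text
{'t': np.float64(25.9167), 'joint_positions': array([-0.4322,  0.3234,  1.6598, -0.0024,  1.1585, -1.9368]), 'dq': array([ 0.0479, -0.0065,  0.0185,  0.0109, -0.0032,  0.0369]), 'tau': array([-1.87940e+00, -5.09391e+01, -2.76897e+01, -9.41000e-02,
        2.08000e-02, -4.16300e-01]), 'tcp_pos': array([ 0.5229, -0.1692,  0.3077]), 'ee_rot': array([ 0.0224,  0.7071, -0.0238,  0.7064]), 'contact_force': array([ 0.0151, -0.0892, -0.2721]), 'ft_torque': array([0.023 , 0.0364, 0.0035]), 'finger_gap': np.float64(0.0784)}
```

View pics/side22.png

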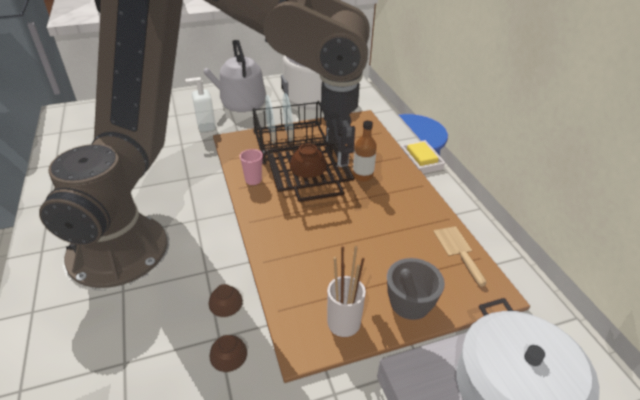

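View pics/side22c.png

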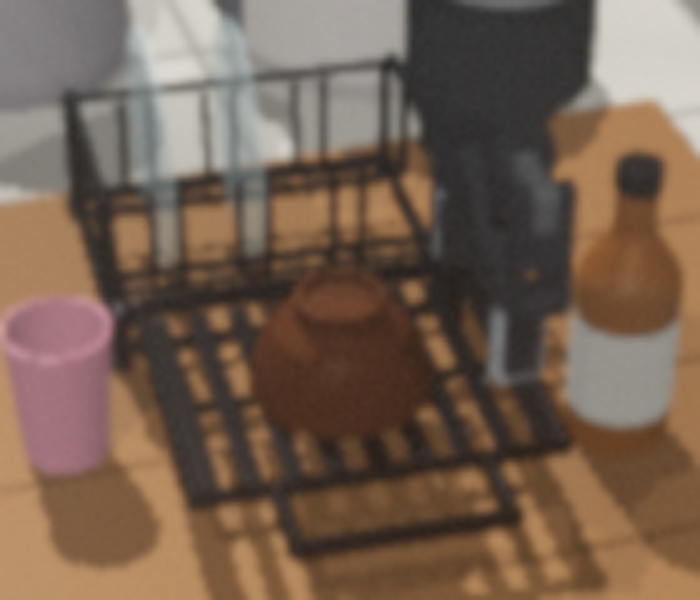

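View pics/top22c.png

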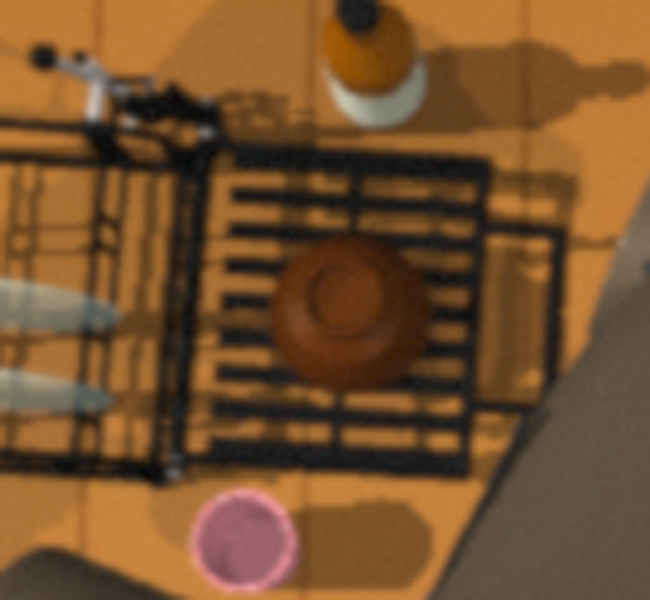

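The bowl sits rim down in the middle of the flat deck: top outline (270–432, 235–392) inside the deck (210–490, 150–475). The latch ball (42,57) is on the rack side. The cup, bottle, plates, jar and mortar are unmoved, and the arm is clear. Handing in.

Run:
```python
from h import *
print(ctrl.finish_job())
```

```text
the job is handed in; nothing more can be done
None
```

The job is done and handed in at about 26 s of the 72 s allowed; no verdict was reported.

**What I did**
- I picked the bowl off the board by its foot with a tilted tool, clear of the wing, and set it aside.
- I lifted the wing by its handle from its starting notch (about 0.54) to about 1.48. The latch lever flipped over, and the wing then went down past the top notch without catching.
- I lowered the wing to its stop, and the latch snapped back.
- I set the bowl, rim down, in the middle of the slats, let go and moved the arm away.

**Last checks**
- **Bowl:** it sits upright with its whole rim inside the deck, roughly 25 mm or more from every edge. It touched down at the height expected for a flat deck, with about 6 N.
- **Latch:** the ball is back in its original place on the rack side.
- **Other things:** the cup, bottle, plates, jar and mortar look unmoved, and the arm was touching nothing.

**What went less well**
- **Hard stop:** the last few millimetres of lowering went past the stop, and the wrist force reached about 61 N while I held the handle. That is under the 120 N wrist limit. I backed off at the next move, but that moment was not gentle.
- **Handle position:** the cameras and the gripper disagreed by 5–9 mm, so I used a value between them for the deck centre. The final pictures showed the bowl centred.
- **Latch angle:** the flipped lever looked closer to -0.2 than the stated -0.45 in the picture. I took the wing passing the top notch as proof that it had flipped.

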